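# Take the lift-off lid from the storage box and stand it in the drying rack

### The job

The lid of the green storage box has to come off and go in the drying rack. First take the jar off the lid and stand it upright on the worktop, clear of the box; then swing the lid up on its hinges until it is vertical, lift it straight up off the two pins, and stand it hinge edge down in the rack's slot, under the upper tier, between the two cross bars, leaning towards the front of the rack. Do not let the lid drop, and leave the mugs, the tumbler and the spice jar where they are.

Things in the scene. Friction and masses are not known exactly. Their poses are not given: they have to be found in the camera images.
- box: Green open storage box, fixed: 140 mm (x, front to back) by 200 mm (y), rim 90 mm high. Origin at the centre of its underside; x points from its front (lid handle side) to its back (hinge side), z up. Behind it stand two hinge brackets with pins and two steel stays 62 mm higher than the pins, on which a raised lid can lean back about 8 degrees past vertical.
- pins (a point): Middle of the axis of the box's two hinge pins: 92 mm behind the box centre, 96 mm above the worktop. Axes as the box (y along the pins). The pins are 10 mm thick, at y = 36 to 81 mm either side.
- lid_center (a point): Middle of the loose pale wooden lid panel (140 x 200 x 12 mm, about 0.35 kg), half-way through its thickness. Axes are the lid's: x from handle to hinge edge, y along the hinge, z out of its outer face (up when closed). An inner lip of 122 x 182 mm stands on its inner face, z = -6 to -14 mm.
- lid_bar (a point): Centre of the black round handle bar at the lid's front edge, axes as the lid: 18 mm thick, 50 mm long along y, on an 18 mm wide neck, 28 mm ahead of the panel's edge and level with the panel's mid plane. Gripped on its two end faces (50 mm apart), the lid can pivot about the bar in the fingers.
- lid_hinge (a point): The lid's hinge axis, 190 mm from lid_bar along the lid's +x; it coincides with pins while the lid is on the box. Two forked knuckles, 25 mm wide and thick, at y = +-57.5 mm straddle the pins with 1.5 mm play and end 14 mm beyond the axis. Closed, the lip in the box holds them; with the lid vertical they open downwards and come off when lifted 20 mm.
- rack: Two-tier steel wire drying rack on a grey drip tray, fixed: 190 mm deep, 270 mm wide; origin at the centre of the underside, its front faces -x of its own frame (to the robot's left), z up. Tray top at 12 mm. The upper tier is at height 250 mm, from x = -58 mm back to +95 mm: come in under it tilted, from the front. Side posts stand at y = +-135 mm.
- slot (a point): Where the lid's hinge axis comes to lie: over the rack's origin, 30 mm up, axes as the rack. The slot's mid plane goes from here up and to the front (-x) at 26 degrees from vertical. Two 8 mm bars along y bound it: the front one 90 mm up along it and 24 mm before it, the back one 4 mm up and 24 mm behind it. Slid in hinge edge down, the lid rests on tray and bars.
- jar_center (a point): Centre (half-way up) of the glass food jar with white lid that stands on the box's lid: about 60 mm in diameter, 99 mm high, 0.44 kg.
- mug: White mug with blue lines, 84 x 115 mm with handle, 89 mm high; origin at the underside. Bystander.
- spice_jar: Spice jar with red cap, 45 mm in diameter, 106 mm high; origin at the underside. Bystander.
- tumbler: Clear glass tumbler, 81 mm in diameter, 91 mm high; origin at the underside. Bystander.
- rack_mug: Red dotted mug on the rack's upper tier, 87 x 117 mm, 97 mm high; origin at the underside. Bystander.

How it is judged:
By the outcome, as a careful person would: the job done as asked, in the order asked, and still so for the second after the job is handed in, with the robot touching nothing.
It also fails if it takes over 72 s, if anything falls off the work surface, if the arm or the gripper's body presses on something with over 40 N, if the wrist force passes 120 N, or if a joint passes its speed limit or range.

### The arm

A 6-joint arm with a two-finger parallel gripper is mounted at the origin on a cart in front of the work surface, level with it; the furniture and walls round the work are solid. World frame = base frame: x ahead of the robot, y to its left, z up, the work surface at z = 0. Lengths are in mm, angles in rad, forces in N, time in s.
With the tool pointing down it reaches from about 400 to 925 mm from the base axis. Payload 12.5 kg.
Tool frame: the origin (TCP) lies on the centre line of the jaws, within the pads' length; the fingertips stand 19 mm ahead of it and the grasp point (between the pads) is the TCP; y points along the fingers, x is the direction in which the jaws open and shut, and the axes are right-handed (so a half turn about y gives the same grasp; the last joint's range is limited). The gripper opens to 95 mm and grips with 3 to 60 N. Pads are 20 mm wide; open, the fingers measure 119 mm over their backs; the gripper's body (75 mm by 180 mm) begins 59 mm behind the grasp point.
Start: joints at [-1.22, 0.491, 1.559, -0, 1.092, -0.106], TCP at [275.698, -560.924, 233.661] pointing down, gripper open.
Joint ranges: [-3.1, 3.1], [-0.84, 2.19], [0.05, 2.79], [-1.13, 4.28], [0.06, 2.93], [-2.69, 2.69]. Speed limits (rad/s): [2.22, 2.22, 2.79, 3.14, 3.14, 3.14].

### API

Orientations are given as [roll, pitch, yaw] about the fixed x, y, z axes, in that order (R = Rz(yaw) Ry(pitch) Rx(roll)).
In Python, from cell import env gives the robot as it stands. The module is installed in compiled form; this text tells all that it offers.
- The arm moves only by the tool move_arm, never from a script. Its argument "rows" is a list of rows, each an object of numbers: "tx", "ty", "tz": the shift along the tool's x, y, z in cm; "rx", "ry", "rz": the turn, a rotation vector about the tool's x, y, z in rad; "grip": the opening in per cent of the stroke, from 0 (shut) to 100 (fully open). In form: [{"tx": .., "ty": .., "tz": .., "rx": .., "ry": .., "rz": .., "grip": ..}, ...]. A call has 1 to 10 rows; each row shifts and turns the commanded pose from where the row before left it, along the tool's axes as they then stand; what a row does not reach is not made up. A row lasts 1/12 s, in which the tool goes at most 41.7 mm and 7.16 degrees, less where a joint would pass 70% of its speed; a pose out of reach is approached as far as the arm can. A call is refused whole if a number of a shift passes 4.17 or a number of a turn 0.125, either way. A call with a gripper value outside its range is refused whole. The fingers move at their own pace and stop on an object; the grip force is fixed at half the most. Time passes only in rows, so rows that do not move let the fingers close. It gives the time, the measured TCP pose, the force and the opening at its end, in the units of the state.
- env.state(): the state, without advancing time (a new reading comes with each control period).
- env.read_camera(name): name is "scene" or "top"; returns (picture, depth): 480x640x3 uint8, blue, green, red; 480x640 float32, mm along the optical axis (not along the pixel's ray), 0 where there is no reading.
- env.calibration(name): a dict with "vertical_fov" (degrees; the focal length in pixels is half the picture's height over the tangent of half this angle, whatever the lens; pixels are square), "cx", "cy" (the principal point, pixels), "eye" and "rotation" of the camera in the world. Camera axes: x right, y up, looking along -z (the intrinsics and any distortion apply to the point x, -y, -z); pixel columns grow to the right and rows downward; lengths in mm; the calibration is good to about 2 mm. A picture is of the moment at which its call begins. calibration takes no time and is no camera call.
- env.job_done(): hands the job in, once; it reports no verdict.
The state is a dict: "t": time; "joints": joint angles; "qvel": joint speeds; "tau": joint torques, N m; "eef_pos": TCP position; "tcp_rot": TCP orientation; "ft_force": force on the tool from outside, world axes, zero at the start; "moment": the same for the moment, N m; "opening": opening from 0.0 (shut) to 1.0 (fully open).
Only numpy, scipy, OpenCV 4.12 (cv2) and the standard library are available. Lean on these libraries where they do the work, as an engineer would, in place of code of your own. Each camera call takes 0.05 s, during which the arm holds its last target.

## Working session

There is one attempt and no reset: what is moved stays moved. The work goes in short steps, Python scripts to look and compute and a tool call to move; the robot and the scene stay as the last step left them, time stands still between calls to the robot, and variables do not carry over. Pictures are saved under pics/ and viewed, and the job is handed in when it is done.

Besides the shell and the picture viewer there is one more tool, called after "Emit:" by a JSON object that holds its "name" and its "arguments", one argument or row to a line. move_arm: Moves the arm, as the interface text tells. Its arguments: {"type":"object","properties":{"rows":{"type":"array"}},"required":["rows"]}

```bash
ls -la; mkdir -p pics; python3 - <<'E'
from cell import env
import cv2,numpy as np
print(env.state())
for n in("scene","top"):
    p,d=env.read_camera(n); c=env.calibration(n); print(n,c)
    cv2.imwrite(f"pics/{n}0.png",p); np.savez(f"{n}0.npz",p=p,d=d)
E
```

```text
total 12
drwxr-xr-x  3 agent agent 4096 Dec  7 13:18 .
drwxr-xr-x 23 root  root  4096 Dec  7 13:18 ..
drwxr-xr-x  2 agent agent 4096 Dec  7 13:18 pics
{'t': 0.0, 'joints': array([-1.21961736e+00,  4.91577785e-01,  1.55942468e+00,  2.45073142e-05,
        1.09169370e+00, -1.05575930e-01]), 'qvel': array([-0.00044507,  0.00044874, -0.00195073, -0.00072253,  0.00025631,
        0.00104842]), 'tau': array([-2.37888584e-03, -6.12646222e+01, -2.58187634e+01,  6.91224751e-02,
        4.82069829e-02, -1.82849512e-04]), 'eef_pos': array([ 275.61555065, -560.71450865,  233.05894077]), 'tcp_rot': array([-1.57065842e+00,  1.09507491e-03, -1.11405267e+00]), 'ft_force': array([-0.18823101,  0.7627144 ,  0.70380133]), 'moment': array([ 0.0258066 ,  0.01637282, -0.0347513 ]), 'opening': 1.0025812860531789}
scene {'vertical_fov': 48.630355449875985, 'cx': 316.0455863400618, 'cy': 239.9379250989, 'eye': array([-111.0722484 , 1056.45080404, 1028.83380799]), 'rotation': array([ 0.98254579,  0.01901008, -2.65163732])}
top {'vertical_fov': 53.34746724119554, 'cx': 321.253495216149, 'cy': 239.68943830280116, 'eye': array([ 437.88714994,  -96.86655112, 1402.01136062]), 'rotation': array([ 0.07011609,  0.01291151, -1.545051  ])}
```

View pics/scene0.png

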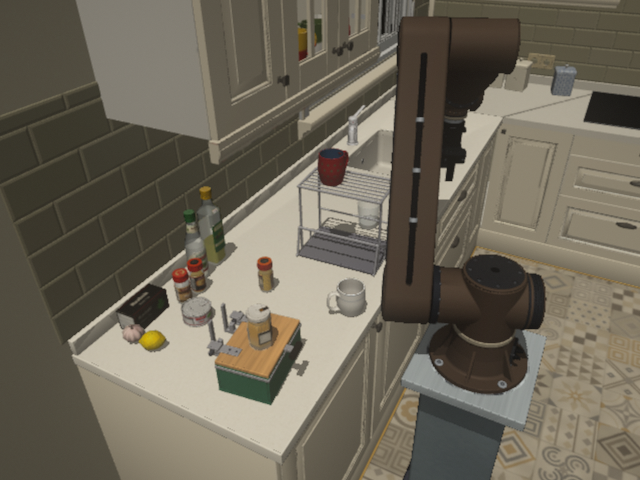

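View pics/top0.png

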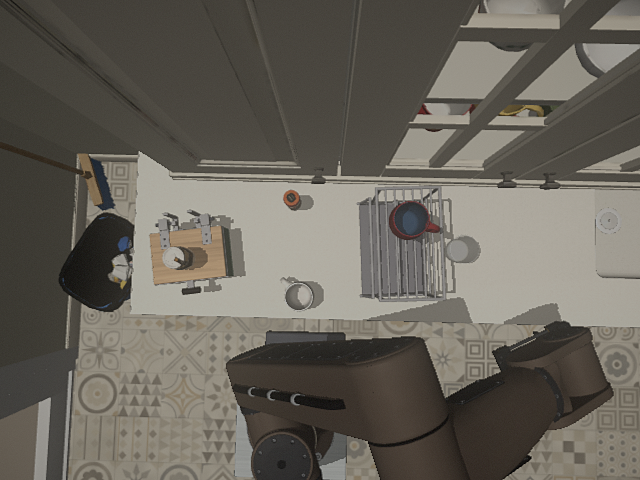

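The scene view shows the box with its jar at lower left (about (260,350)), the rack at (345,215) and the white mug at (350,297). In the top view the box is at (190,250), the bar at about (191,290), the jar at (176,258) and the rack at (403,243). Next I'll measure their positions.

```bash
cat > h.py <<'E'
import numpy as np,cv2
from scipy.spatial.transform import Rotation as R
CAL={}
def cam(env,n):
    c=env.calibration(n); f=240/np.tan(np.radians(c['vertical_fov']/2))
    r=c['rotation']; M=R.from_euler('xyz',r).as_matrix()
    return c,f,M
def cloud(env,n,d):
    c,f,M=cam(env,n)
    v,u=np.mgrid[0:480,0:640]
    P=np.stack([(u-c['cx'])/f*d,-(v-c['cy'])/f*d,-d],-1)
    return P@M.T+c['eye']
def proj(env,n,X):
    c,f,M=cam(env,n); q=(np.asarray(X)-c['eye'])@M
    return np.stack([c['cx']+f*q[...,0]/-q[...,2],c['cy']-f*q[...,1]/-q[...,2]],-1)
E
python3 - <<'E'
from cell import env
from h import *
z=np.load('top0.npz');d=z['d'];W=cloud(env,'top',d)
np.set_printoptions(suppress=True,precision=1)
def s(u,v): print((u,v),d[v,u],W[v,u])
for u,v in [(250,210),(300,250),(340,300),(500,290),(176,258),(165,240),(215,265),(191,290),(237,250),(299,295),(291,198),(410,220),(462,250),(366,250),(370,200),(384,250),(165,230),(205,225),(171,215),(195,212),(300,120),(400,60),(100,80)]: s(u,v)
z2=np.load('scene0.npz');d2=z2['d'];W2=cloud(env,'scene',d2)
for u,v in [(200,340),(250,250),(330,290)]: print(W2[v,u])
for n,w in(('top',W),('scene',W2)):
    im=np.clip(w[...,2]/400*255,0,255).astype('uint8'); cv2.imwrite(f'pics/h_{n}.png',cv2.applyColorMap(im,cv2.COLORMAP_JET))
cv2.imwrite('pics/zoomt.png',cv2.resize(z['p'][180:320,130:480],None,fx=2.2,fy=2.2,interpolation=cv2.INTER_CUBIC))
cv2.imwrite('pics/zooms.png',cv2.resize(z2['p'][140:410,180:420],None,fx=2.2,fy=2.2,interpolation=cv2.INTER_CUBIC))
E
```

```text
(250, 210) 1418.7316 [619.3 137.7  -4.2]
(300, 250) 1409.9775 [504.2 -14.2  -5.7]
(340, 300) 1395.4658 [ 360.9 -135.5   -3. ]
(500, 290) 1386.5146 [ 402.3 -598.7    2.1]
(176, 258) 1207.6604 [466.5 286.7 198.9]
(165, 240) 1306.5967 [517.1 349.5 104.2]
(215, 265) 1303.306 [452.4 210.3 100.9]
(191, 290) 1295.0365 [383.1 271.7 105.3]
(237, 250) 1402.876 [499.1 170.3   3.8]
(299, 295) 1391.1603 [372.6 -15.7   3.9]
(291, 198) 1310.8953 [641.2   8.2 103.5]
(410, 220) 1147.4497 [ 570.5 -291.9  258. ]
(462, 250) 1389.5553 [ 515.4 -486.4    8.6]
(366, 250) 1389.0929 [ 508.2 -207.3   12.7]
(370, 200) 1306.0378 [ 640.6 -208.2  105.2]
(384, 250) 1388.8212 [ 509.5 -259.6   12.3]
(165, 230) 1315.4683 [545.1 353.2  97.3]
(205, 225) 1307.9647 [561.  241.5 104.3]
(171, 215) 1283.577 [583.1 327.2 131.6]
(195, 212) 1290.3015 [593.6 264.8 124.6]
(300, 120) 543.68756 [611.  -61.3 869.6]
(400, 60) 387.1438 [ 611.7 -151.4 1025.2]
(100, 80) 448.5938 [613.3 121.1 967.7]
[682.8 283.4   2.2]
[ 806.6 -143.1   -2. ]
[462.6 -68.1   2.9]
```

View pics/zoomt.png

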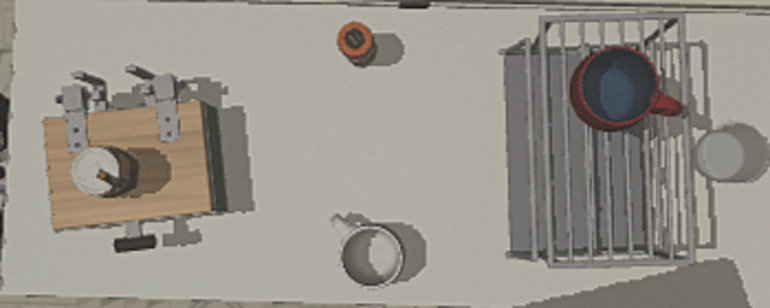

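View pics/zooms.png

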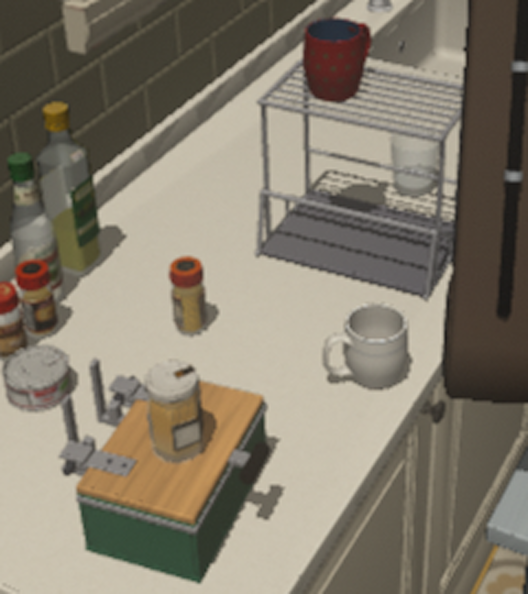

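View pics/h_top.png

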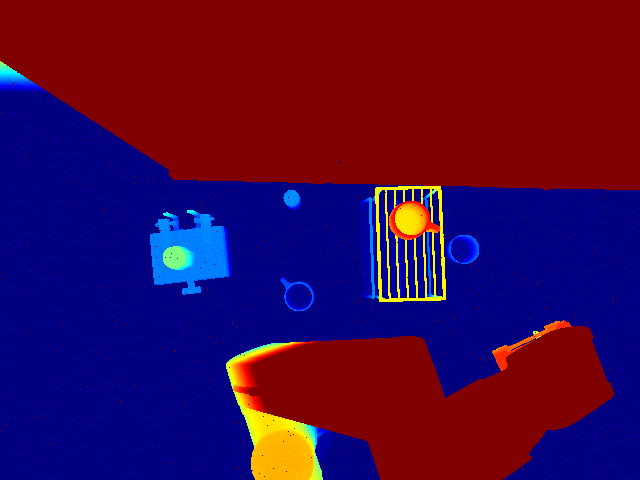

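```bash
python3 - <<'E'
from cell import env
from h import *
np.set_printoptions(suppress=True,precision=1)
for n in('top','scene'):
    z=np.load(n+'0.npz');p=z['p'].astype(int);d=z['d'];W=cloud(env,n,d)
    X,Y,Z=W[...,0],W[...,1],W[...,2]
    hsv=cv2.cvtColor(z['p'],cv2.COLOR_BGR2HSV).astype(int)
    box=(X>350)&(X<700)&(Y>130)&(Y<420)&(d>0)
    wood=box&(abs(Z-101)<6)&(hsv[...,1]>90)&(hsv[...,0]<25)&(hsv[...,2]>90)
    if n=='scene': wood=box&(abs(Z-101)<8)&(hsv[...,1]>90)&(hsv[...,0]<25)
    pts=W[wood]; r=cv2.minAreaRect(pts[:,:2].astype('float32')); print(n,'wood',len(pts),np.median(pts[:,2]),r)
    w8=wood.astype('uint8');cv2.imwrite(f'pics/wood_{n}.png',w8*255)
    jar=box&(Z>185)&(Z<225); q=W[jar]; print('jartop',len(q),np.median(q[:,2]),q[:,:2].min(0),q[:,:2].max(0),cv2.minEnclosingCircle(q[:,:2].astype('float32')))
    bar=box&(X<405)&(Z>80)&(Z<115)&(hsv[...,2]<90); q=W[bar]; 
    if len(q)>5: print('bar',len(q),q.min(0),q.max(0),cv2.minAreaRect(q[:,:2].astype('float32')))
    tab=box&(abs(Z)<12)&(hsv[...,2]>150); print('table z',np.median(Z[tab]))
    rk=(X>380)&(X<740)&(Y>-460)&(Y<-150)&(d>0)
    t=rk&(Z>242)&(Z<262); q=W[t]; print('tier',len(q),np.median(q[:,2]),cv2.minAreaRect(q[:,:2].astype('float32')),q.min(0),q.max(0))
    tr=rk&(Z>5)&(Z<18)&(hsv[...,2]<150)&(Y>-380); q=W[tr]; print('tray',len(q),np.median(q[:,2]),cv2.minAreaRect(q[:,:2].astype('float32')),q.min(0),q.max(0))
    for nm,(cx,cy,rr,zl,zh) in dict(mug=(400,-10,80,60,100),spice=(640,8,40,60,115),rmug=(570,-290,80,270,360),tum=(520,-480,70,60,100)).items():
        m=(np.hypot(X-cx,Y-cy)<rr)&(Z>zl)&(Z<zh)&(d>0); q=W[m]
        if len(q): print(nm,len(q),q.min(0),q.max(0),np.median(q,0))
z=np.load('scene0.npz');W=cloud(env,'scene',z['d'])
for u,v in[(215,140),(215,155),(225,150),(300,115),(300,125),(350,92),(350,100),(120,100)]: print((u,v),W[v,u])
E
```

```text
top wood 91 100.37785304503859 ((478.39892578125, 288.3137512207031), (136.26925659179688, 197.8126983642578), 8.099621772766113)
jartop 410 199.55719846591478 [440.9 266. ] [497.1 320.4] ((469.3505554199219, 292.99847412109375), 29.257863998413086)
bar 108 [371.4 248.8  91.9] [391.7 298.3 108.4] ((381.93304443359375, 273.4939270019531), (15.832839012145996, 49.04954147338867), 8.622855186462402)
table z -1.0839691584801585
tier 2502 252.59862208026243 ((516.5892944335938, -293.4501953125), (278.5179748535156, 161.7776641845703), 2.956287384033203) [ 380.  -379.2  243.4] [ 655.7 -206.9  262. ]
tray 3412 11.422481347103144 ((537.1883544921875, -283.6194763183594), (323.19622802734375, 193.8118438720703), 4.365081310272217) [ 380.  -379.4    5. ] [ 699.5 -178.4   18. ]
mug 217 [335.4 -58.8  60.1] [424.1  35.3  95.8] [396.3  -5.   84.9]
spice 237 [620.4 -13.9  60.4] [663.5  29.9 111.2] [640.6   6.1 105.1]
rmug 848 [ 520.6 -345.6  270.4] [ 604.  -235.5  352.7] [ 561.8 -297.   322.5]
tum 236 [ 475.2 -509.6   60.1] [ 552.8 -429.1   96.5] [ 515.7 -488.7   81.2]
scene wood 2295 103.438771245
[... 615 characters left out ...]
87548828125, -280.36346435546875), (301.68792724609375, 197.78570556640625), 3.1719863414764404) [ 380.1 -379.3    5.3] [ 680.9 -175.1   18. ]
mug 556 [327.4 -59.2  60.2] [417.2  41.   97.5] [371.5   0.5  77. ]
spice 299 [615.  -13.3  60.4] [661.5  37.  113.1] [632.3  21.8  94.6]
rmug 906 [ 516.3 -347.3  270.1] [ 601.8 -228.   353.8] [ 549.4 -251.8  323.9]
tum 285 [ 469.8 -515.1   60.2] [ 551.5 -422.5   98.2] [ 509.4 -449.8   75.5]
(215, 140) [622.6 182.1 558.1]
(215, 155) [620.  192.1 526.1]
(225, 150) [602.5 176.1 535.3]
(300, 115) [ 949.2 -759.7  245.9]
(300, 125) [ 941.1 -742.9  210. ]
(350, 92) [  907.8 -1156.6   229.1]
(350, 100) [  891.8 -1123.3   203.8]
(120, 100) [890.1 188.3 613.1]
```

```bash
python3 - <<'E'
from cell import env
from h import *
np.set_printoptions(suppress=True,precision=2)
for n in('top','scene'):
    z=np.load(n+'0.npz');d=z['d'];W=cloud(env,n,d)
    X,Y,Z=W[...,0],W[...,1],W[...,2]
    rk=(X>350)&(X<740)&(Y>-460)&(Y<-150)&(d>0)
    t=rk&(abs(Z-252)<6); q=W[t]
    print(n,'tier percentiles x',np.percentile(q[:,0],[.5,1,2,98,99,99.5]),'y',np.percentile(q[:,1],[.5,1,2,98,99,99.5]))
    t8=cv2.morphologyEx(t.astype('uint8'),cv2.MORPH_OPEN,np.ones((2,2)));q=W[t8>0]
    print('tier',len(q),np.median(q[:,2]),cv2.minAreaRect(q[:,:2].astype('float32')))
    b=rk&(abs(Z-101)<8)&(Y>-235)&(Y<-190); q=W[b]
    l=np.polyfit(q[:,0],q[:,1],1); 
    for _ in range(3):
        r=abs(np.polyval(l,q[:,0])-q[:,1]); q=q[r<8]; l=np.polyfit(q[:,0],q[:,1],1)
    print('front bar',len(q),q.min(0),q.max(0),np.median(q,0),'slope deg',np.degrees(np.arctan(l[0])),'y at 516',np.polyval(l,516))
    # front edge of tier: y vs x for pts in the front wire
    q=W[t&(Y>-226)&(Y<-200)]; 
    if len(q)>20:
        l=np.polyfit(q[:,0],q[:,1],1); print('tierfront',len(q),np.degrees(np.arctan(l[0])),np.polyval(l,516))
    # table local level
    tb=(X>350)&(X<740)&(Y>-170)&(Y<-70)&(abs(Z)<10); print('table',np.median(Z[tb]))
    # steel stays / brackets by box
    b=(X>540)&(X<660)&(Y>200)&(Y<400)&(Z>135)&(Z<175); q=W[b]; print('stays',len(q),q[:60] if len(q)<40 else (q.min(0),q.max(0)))
    hsv=cv2.cvtColor(z['p'],cv2.COLOR_BGR2HSV).astype(int)
    gray=(X>540)&(X<640)&(Y>190)&(Y<400)&(Z>90)&(Z<115)&(hsv[...,1]<60); q=W[gray]; print('gray',len(q),q.min(0),q.max(0),cv2.minAreaRect(q[:,:2].astype('float32')))
E
```

```text
top tier percentiles x [375.68 376.39 378.66 653.03 654.26 654.92] y [-377.98 -376.18 -375.6  -210.89 -209.82 -207.93]
tier 2150 250.5125030521233 ((524.8914184570312, -265.64935302734375), (334.43017578125, 346.04156494140625), 2.9382693767547607)
front bar 295 [ 374.08 -224.42   94.15] [ 649.63 -203.36  108.85] [ 512.21 -214.49  102.95] slope deg 3.0070009153579993 y at 516 -214.05267011518745
tierfront 378 2.5119627453234252 -217.0485102919539
table -0.6225539964373183
stays 45 (array([580.09, 264.37, 135.98]), array([596.49, 339.47, 160.99]))
gray 453 [540.52 194.01  90.11] [596.59 382.44 114.64] ((568.8864135742188, 288.1435546875), (188.50929260253906, 55.6673583984375), 89.67271423339844)
scene tier percentiles x [372.36 373.12 374.76 647.   648.73 649.69] y [-375.08 -374.15 -372.73 -207.66 -206.43 -205.22]
tier 841 250.25048739284307 ((410.07049560546875, 148.92620849609375), (372.06072998046875, 2061.559814453125), 19.91864013671875)
front bar 200 [ 369.79 -222.55   93.25] [ 644.35 -200.79  108.9 ] [ 498.27 -211.77  103.52] slope deg 2.441507970579694 y at 516 -211.57565270337085
tierfront 227 2.5723881118855356 -214.40308776156235
table 1.9852204906535462
stays 90 (array([575.72, 267.02, 135.24]), array([594.9 , 346.23, 163.4 ]))
gray 455 [540.4  223.97  90.06] [593.32 385.34 114.49] ((567.0684204101562, 304.6389465332031), (51.94300079345703, 161.61167907714844), 0.6296873092651367)
```

```bash
cat > plan.py <<'E'
import numpy as np
from scipy.spatial.transform import Rotation as R
from scipy.optimize import least_squares
np.set_printoptions(suppress=True,precision=3)
def pose(env):
    s=env.state(); return np.array(s['eef_pos']),R.from_euler('xyz',s['tcp_rot'])
def rot(yaw,tilt=0):
    # tool-down rotation with yaw; tilt: rotate about tool x (fingers toward +tool z for +tilt)
    return R.from_euler('z',yaw)*R.from_euler('x',-np.pi/2)*R.from_euler('x',tilt)
def sim(p,r,rows):
    p=np.array(p,float);tr=[p.copy()]
    for w in rows:
        p=p+r.apply(np.array([w.get('tx',0),w.get('ty',0),w.get('tz',0)])*10)
        r=r*R.from_rotvec([w.get('rx',0),w.get('ry',0),w.get('rz',0)]); tr.append(p.copy())
    return p,r,np.array(tr)
def solve(p,r,p2,r2,N,dec=(2,4),show=True):
    k=('tx','ty','tz','rx','ry','rz')
    def f(v):
        q,s,_=sim(p,r,[dict(zip(k,v))]*N); return np.r_[(q-p2)/10,(s.inv()*r2).as_rotvec()*20]
    rv=(r.inv()*r2).as_rotvec()/N
    v=least_squares(f,np.r_[r.inv().apply(p2-p)/10/N,rv]).x
    v=np.r_[np.round(v[:3],dec[0]),np.round(v[3:],dec[1])]
    w={a:float(b) for a,b in zip(k,v) if b!=0}
    q,s,t=sim(p,r,[w]*N)
    if show: print(N,w,'speed mm/row %.1f deg/row %.2f'%(np.linalg.norm(v[:3])*10,np.degrees(np.linalg.norm(v[3:]))),'end',q,s.as_euler('xyz'))
    return w,q,s,t
E
python3 - <<'E'
from cell import env
from plan import *
p,r=pose(env)
pol=lambda rr,a,z:np.array([rr*np.cos(a),rr*np.sin(a),z])
w,p1,r1,t=solve(p,r,pol(500,-.62,420),rot(-.62),10);print(t[::3])
w,p2,r2,t=solve(p1,r1,pol(470,.08,410),rot(.45),10);print(t[::3])
w,p3,r3,t=solve(p2,r2,np.array([467.3,295,260]),rot(np.radians(98.3)),10);print(t[::3])
E
```

```text
10 {'tx': -1.29, 'ty': -1.87, 'tz': 2.75, 'ry': -0.0494, 'rz': -0.0001} speed mm/row 35.7 deg/row 2.83 end [ 407.261 -290.446  420.265] [-1.57 -0.   -0.62]
[[ 275.625 -560.712  233.138]
 [ 328.986 -486.969  289.283]
 [ 370.857 -406.144  345.424]
 [ 400.318 -320.012  401.557]]
10 {'tx': 0.16, 'ty': 0.1, 'tz': 3.5, 'ry': -0.107} speed mm/row 35.1 deg/row 6.13 end [468.426  37.958 410.339] [-1.571 -0.     0.45 ]
[[ 407.261 -290.446  420.265]
 [ 462.76  -201.654  417.296]
 [ 487.41   -99.887  414.321]
 [ 478.691    4.459  411.336]]
10 {'tx': 2.33, 'ty': 1.5, 'tz': 1.45, 'ry': -0.1266} speed mm/row 31.3 deg/row 7.25 end [467.025 294.621 260.382] [-1.571 -0.     1.716]
[[468.426  37.958 410.339]
 [503.132 112.144 365.361]
 [507.865 193.907 320.377]
 [481.953 271.593 275.383]]
```

Emit:
{"name": "move_arm", "arguments": {
  "rows": [
    {"tx": -1.29,"ty": -1.87,"tz": 2.75,"ry": -0.0494},
    {"tx": -1.29,"ty": -1.87,"tz": 2.75,"ry": -0.0494},
    {"tx": -1.29,"ty": -1.87,"tz": 2.75,"ry": -0.0494},
    {"tx": -1.29,"ty": -1.87,"tz": 2.75,"ry": -0.0494},
    {"tx": -1.29,"ty": -1.87,"tz": 2.75,"ry": -0.0494},
    {"tx": -1.29,"ty": -1.87,"tz": 2.75,"ry": -0.0494},
    {"tx": -1.29,"ty": -1.87,"tz": 2.75,"ry": -0.0494},
    {"tx": -1.29,"ty": -1.87,"tz": 2.75,"ry": -0.0494},
    {"tx": -1.29,"ty": -1.87,"tz": 2.75,"ry": -0.0494},
    {"tx": -1.29,"ty": -1.87,"tz": 2.75,"ry": -0.0494}
  ]
}}

```text
validation failed for argument at $.ro...
```

Emit:
{"name": "move_arm", "arguments": {
  "rows": [
    {"tx": 0.16,"ty": 0.1,"tz": 3.5,"ry": -0.107},
    {"tx": 0.16,"ty": 0.1,"tz": 3.5,"ry": -0.107},
    {"tx": 0.16,"ty": 0.1,"tz": 3.5,"ry": -0.107},
    {"tx": 0.16,"ty": 0.1,"tz": 3.5,"ry": -0.107},
    {"tx": 0.16,"ty": 0.1,"tz": 3.5,"ry": -0.107},
    {"tx": 0.16,"ty": 0.1,"tz": 3.5,"ry": -0.107},
    {"tx": 0.16,"ty": 0.1,"tz": 3.5,"ry": -0.107},
    {"tx": 0.16,"ty": 0.1,"tz": 3.5,"ry": -0.107},
    {"tx": 0.16,"ty": 0.1,"tz": 3.5,"ry": -0.107},
    {"tx": 0.16,"ty": 0.1,"tz": 3.5,"ry": -0.107}
  ]
}}

```text
validation failed for argument at $.ro...
```

```bash
python3 - <<'E'
from cell import env
from plan import *
s=env.state();print(s['t'],s['joints'],s['eef_pos'],s['tcp_rot'],s['opening'])
p,r=pose(env)
solve(p,r,np.array([467.3,295,262]),rot(np.radians(98.3)),11)
E
```

```text
0.1 [-1.22   0.491  1.559 -0.     1.092 -0.106] [ 275.625 -560.712  233.138] [-1.571  0.001 -1.114] 0.9977719061527832
11 {'tx': 4.36, 'ty': -0.26, 'tz': 10.52, 'rx': -0.0001, 'ry': -0.2572} speed mm/row 113.9 deg/row 14.74 end [467.784 295.119 262.01 ] [-1.571 -0.     1.715]
```

Emit:
{"name": "move_arm", "arguments": {
  "rows": [
    {"tx": -1.29,"ty": -1.87,"tz": 2.75,"rx": 0,"ry": -0.0494,"rz": 0,"grip": 100},
    {"tx": -1.29,"ty": -1.87,"tz": 2.75,"rx": 0,"ry": -0.0494,"rz": 0,"grip": 100},
    {"tx": -1.29,"ty": -1.87,"tz": 2.75,"rx": 0,"ry": -0.0494,"rz": 0,"grip": 100},
    {"tx": -1.29,"ty": -1.87,"tz": 2.75,"rx": 0,"ry": -0.0494,"rz": 0,"grip": 100},
    {"tx": -1.29,"ty": -1.87,"tz": 2.75,"rx": 0,"ry": -0.0494,"rz": 0,"grip": 100},
    {"tx": -1.29,"ty": -1.87,"tz": 2.75,"rx": 0,"ry": -0.0494,"rz": 0,"grip": 100},
    {"tx": -1.29,"ty": -1.87,"tz": 2.75,"rx": 0,"ry": -0.0494,"rz": 0,"grip": 100},
    {"tx": -1.29,"ty": -1.87,"tz": 2.75,"rx": 0,"ry": -0.0494,"rz": 0,"grip": 100},
    {"tx": -1.29,"ty": -1.87,"tz": 2.75,"rx": 0,"ry": -0.0494,"rz": 0,"grip": 100},
    {"tx": -1.29,"ty": -1.87,"tz": 2.75,"rx": 0,"ry": -0.0494,"rz": 0,"grip": 100}
  ]
}}

```text
t: 0.93
eef_pos: [407.5, -289.0, 421.3]
tcp_rot: [-1.571, 0.0, -0.618]
ft_force: [0.2, -0.7, -0.4]
opening: 1.0
```

All seven keys have to be present. I'll carry on.

Emit:
{"name": "move_arm", "arguments": {
  "rows": [
    {"tx": 0.16,"ty": 0.1,"tz": 3.5,"rx": 0,"ry": -0.107,"rz": 0,"grip": 100},
    {"tx": 0.16,"ty": 0.1,"tz": 3.5,"rx": 0,"ry": -0.107,"rz": 0,"grip": 100},
    {"tx": 0.16,"ty": 0.1,"tz": 3.5,"rx": 0,"ry": -0.107,"rz": 0,"grip": 100},
    {"tx": 0.16,"ty": 0.1,"tz": 3.5,"rx": 0,"ry": -0.107,"rz": 0,"grip": 100},
    {"tx": 0.16,"ty": 0.1,"tz": 3.5,"rx": 0,"ry": -0.107,"rz": 0,"grip": 100},
    {"tx": 0.16,"ty": 0.1,"tz": 3.5,"rx": 0,"ry": -0.107,"rz": 0,"grip": 100},
    {"tx": 0.16,"ty": 0.1,"tz": 3.5,"rx": 0,"ry": -0.107,"rz": 0,"grip": 100},
    {"tx": 0.16,"ty": 0.1,"tz": 3.5,"rx": 0,"ry": -0.107,"rz": 0,"grip": 100},
    {"tx": 0.16,"ty": 0.1,"tz": 3.5,"rx": 0,"ry": -0.107,"rz": 0,"grip": 100},
    {"tx": 0.16,"ty": 0.1,"tz": 3.5,"rx": 0,"ry": -0.107,"rz": 0,"grip": 100}
  ]
}}

```text
t: 1.77
eef_pos: [468.2, 39.5, 410.1]
tcp_rot: [-1.57, 0.001, 0.455]
ft_force: [0.3, 0.8, 0.2]
opening: 0.998
```

```bash
cat > st.py <<'E'
from cell import env
import json
s=env.state()
open('log.jsonl','a').write(json.dumps({k:(v.tolist() if hasattr(v,'tolist') else v) for k,v in s.items()})+'\n')
import numpy as np
np.set_printoptions(suppress=True,precision=3)
print(round(s['t'],2),'j',s['joints'],'p',s['eef_pos'],'r',s['tcp_rot'],'F',s['ft_force'],'M',s['moment'],'o',round(float(s['opening']),3))
E
python3 - <<'E'
import st
from cell import env
from plan import *
p,r=pose(env)
solve(p,r,np.array([467.3,295,262]),rot(np.radians(98.3)),10)
solve(p,r,np.array([467.3,295,262]),rot(np.radians(98.3)),11)
E
```

```text
1.77 j [-0.056  0.118  1.634  0.     1.39  -0.512] p [468.234  39.528 410.134] r [-1.57   0.001  0.455] F [0.281 0.773 0.232] M [ 0.032 -0.158 -0.045] o 0.998
10 {'tx': 2.33, 'ty': 1.48, 'tz': 1.43, 'rx': -0.0001, 'ry': -0.126} speed mm/row 31.1 deg/row 7.22 end [467.658 295.315 262.051] [-1.571  0.     1.715]
11 {'tx': 2.12, 'ty': 1.35, 'tz': 1.29, 'rx': -0.0001, 'ry': -0.1146} speed mm/row 28.3 deg/row 6.57 end [467.107 294.886 261.541] [-1.571  0.     1.716]
```

Emit:
{"name": "move_arm", "arguments": {
  "rows": [
    {"tx": 2.33,"ty": 1.48,"tz": 1.43,"rx": 0,"ry": -0.125,"rz": 0,"grip": 100},
    {"tx": 2.33,"ty": 1.48,"tz": 1.43,"rx": 0,"ry": -0.125,"rz": 0,"grip": 100},
    {"tx": 2.33,"ty": 1.48,"tz": 1.43,"rx": 0,"ry": -0.125,"rz": 0,"grip": 100},
    {"tx": 2.33,"ty": 1.48,"tz": 1.43,"rx": 0,"ry": -0.125,"rz": 0,"grip": 100},
    {"tx": 2.33,"ty": 1.48,"tz": 1.43,"rx": 0,"ry": -0.125,"rz": 0,"grip": 100},
    {"tx": 2.33,"ty": 1.48,"tz": 1.43,"rx": 0,"ry": -0.125,"rz": 0,"grip": 100},
    {"tx": 2.33,"ty": 1.48,"tz": 1.43,"rx": 0,"ry": -0.125,"rz": 0,"grip": 100},
    {"tx": 2.33,"ty": 1.48,"tz": 1.43,"rx": 0,"ry": -0.125,"rz": 0,"grip": 100},
    {"tx": 2.33,"ty": 1.48,"tz": 1.43,"rx": 0,"ry": -0.125,"rz": 0,"grip": 100},
    {"tx": 2.33,"ty": 1.48,"tz": 1.43,"rx": 0,"ry": -0.125,"rz": 0,"grip": 100}
  ]
}}

```text
t: 2.6
eef_pos: [470.1, 295.2, 261.4]
tcp_rot: [-1.57, 0.0, 1.706]
ft_force: [0.5, -0.2, -0.0]
opening: 0.998
```

```bash
cat > pic.py <<'E'
import sys,numpy as np,cv2
from cell import env
tag=sys.argv[1]
for n in (sys.argv[2:] or ['scene','top']):
    p,d=env.read_camera(n); np.savez_compressed(f'{n}_{tag}.npz',p=p,d=d)
    c=p[140:430,130:450] if n=='scene' else p[150:350,110:490]
    cv2.imwrite(f'pics/{n}_{tag}.png',cv2.resize(c,None,fx=2,fy=2,interpolation=cv2.INTER_CUBIC))
E
python3 pic.py a; python3 st.py
```

```text
2.7 j [ 0.444  0.364  1.698  0.     1.084 -1.263] p [468.033 295.933 260.167] r [-1.566  0.001  1.707] F [-0.539 -0.543  0.492] M [ 0.115 -0.124 -0.012] o 0.999
```

View pics/scene_a.png

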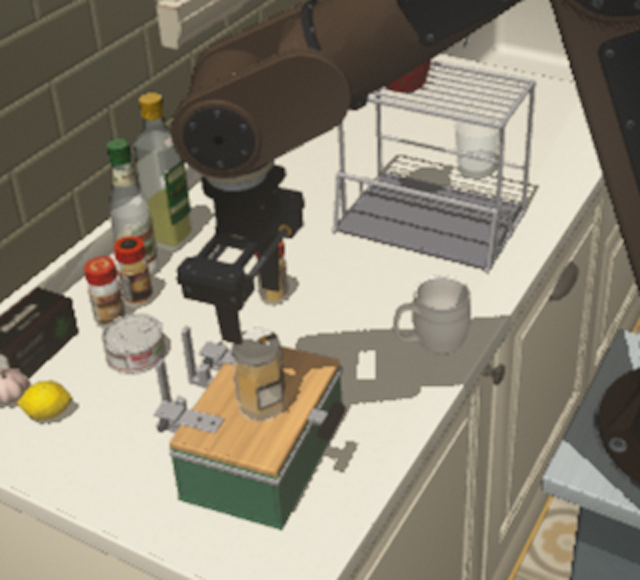

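View pics/top_a.png

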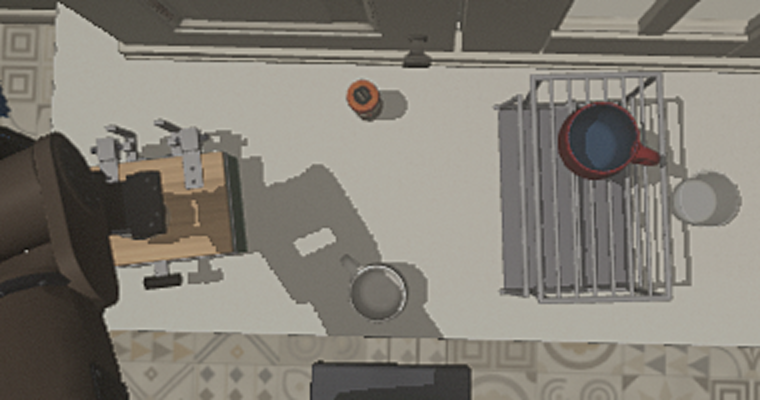

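```bash
python3 - <<'E'
from cell import env
from h import *
for n,o in(('scene',(130,140)),('top',(110,150))):
  X=np.array([[468,296,260],[468,296,241],[467,295,201],[467,295,102]])
  print(n,(proj(env,n,X)-o)*2)
d=np.load('scene_a.npz')['d'];W=cloud(env,'scene',d)
# finger points near z 241..300
X,Y,Z=W[...,0],W[...,1],W[...,2]
m=(abs(X-468)<40)&(abs(Y-296)<90)&(Z>235)&(Z<275)&(d>0)
q=W[m];print(len(q));np.set_printoptions(suppress=True,precision=1)
for yy in np.arange(220,380,10):
  k=q[(q[:,1]>=yy)&(q[:,1]<yy+10)]
  if len(k): print(yy,len(k),k[:,0].min(),k[:,0].max(),k[:,2].min(),k[:,2].max())
E
```

```text
scene [[250.8483802  303.52743787]
 [252.20644278 316.35497406]
 [256.17442649 342.4001037 ]
 [262.60458462 403.61866955]]
top [[108.3017948  212.89851029]
 [113.61011693 213.44440312]
 [124.99094694 215.34989367]
 [148.4488025  217.70658554]]
189
240 91 463.027384108207 488.14913692470236 243.3101611286835 274.5904066134126
250 3 474.58066583445157 483.52303648402324 248.50477159894763 272.20248089259735
330 1 453.257075081789 453.257075081789 267.6239674705472 267.6239674705472
340 80 450.1887915790845 474.20539482719926 243.3334446507514 274.95812672098225
350 14 455.0424322025192 471.750994872677 263.44402397689055 274.9101642562712
```

Emit:
{"name": "move_arm", "arguments": {
  "rows": [
    {"tx": 0,"ty": 3.3,"tz": 0,"rx": 0,"ry": 0,"rz": 0,"grip": 100},
    {"tx": 0,"ty": 3.3,"tz": 0,"rx": 0,"ry": 0,"rz": 0,"grip": 100},
    {"tx": 0,"ty": 3.3,"tz": 0,"rx": 0,"ry": 0,"rz": 0,"grip": 100},
    {"tx": 0,"ty": 0,"tz": 0,"rx": 0,"ry": 0,"rz": 0,"grip": 100},
    {"tx": 0,"ty": 0,"tz": 0,"rx": 0,"ry": 0,"rz": 0,"grip": 0},
    {"tx": 0,"ty": 0,"tz": 0,"rx": 0,"ry": 0,"rz": 0,"grip": 0},
    {"tx": 0,"ty": 0,"tz": 0,"rx": 0,"ry": 0,"rz": 0,"grip": 0},
    {"tx": 0,"ty": 0,"tz": 0,"rx": 0,"ry": 0,"rz": 0,"grip": 0},
    {"tx": 0,"ty": 0,"tz": 0,"rx": 0,"ry": 0,"rz": 0,"grip": 0},
    {"tx": 0,"ty": 0,"tz": 0,"rx": 0,"ry": 0,"rz": 0,"grip": 0}
  ]
}}

```text
t: 3.53
eef_pos: [470.8, 294.4, 164.7]
tcp_rot: [-1.573, -0.001, 1.699]
ft_force: [-2.4, 6.9, 4.7]
opening: 0.638
```

```bash
python3 - <<'E'
import st
from plan import *
from cell import env
p,r=pose(env)
# lift, move to over (500,105), down
q=p.copy(); q[2]+=60
w,a,ra,t=solve(p,r,q,r,3)
solve(a,ra,np.array([500,105,q[2]]),r,6)
E
```

```text
3.53 j [ 0.44   0.474  1.809  0.001  0.856 -1.26 ] p [470.807 294.435 164.689] r [-1.573 -0.001  1.699] F [-2.388  6.932  4.744] M [ 1.497  0.312 -0.037] o 0.638
3 {'ty': -2.0} speed mm/row 20.0 deg/row 0.00 end [470.707 294.343 224.689] [-1.573 -0.001  1.699]
6 {'tx': -3.19, 'tz': -0.08} speed mm/row 31.9 deg/row 0.00 end [500.032 105.142 224.447] [-1.573 -0.001  1.699]
```

Emit:
{"name": "move_arm", "arguments": {
  "rows": [
    {"tx": 0,"ty": -1.0,"tz": 0,"rx": 0,"ry": 0,"rz": 0,"grip": 0},
    {"tx": 0,"ty": -2.5,"tz": 0,"rx": 0,"ry": 0,"rz": 0,"grip": 0},
    {"tx": 0,"ty": -2.5,"tz": 0,"rx": 0,"ry": 0,"rz": 0,"grip": 0},
    {"tx": -2.5,"ty": 0,"tz": -0.08,"rx": 0,"ry": 0,"rz": 0,"grip": 0},
    {"tx": -3.8,"ty": 0,"tz": -0.08,"rx": 0,"ry": 0,"rz": 0,"grip": 0},
    {"tx": -3.8,"ty": 0,"tz": -0.08,"rx": 0,"ry": 0,"rz": 0,"grip": 0},
    {"tx": -3.8,"ty": 0,"tz": -0.08,"rx": 0,"ry": 0,"rz": 0,"grip": 0},
    {"tx": -3.2,"ty": 1.0,"tz": -0.08,"rx": 0,"ry": 0,"rz": 0,"grip": 0},
    {"tx": -2.0,"ty": 3.0,"tz": -0.08,"rx": 0,"ry": 0,"rz": 0,"grip": 0},
    {"tx": 0,"ty": 3.0,"tz": 0,"rx": 0,"ry": 0,"rz": 0,"grip": 0}
  ]
}}

```text
t: 4.37
eef_pos: [500.8, 101.8, 154.1]
tcp_rot: [-1.574, 0.001, 1.697]
ft_force: [1.2, 0.9, -4.9]
opening: 0.596
```

```bash
python3 pic.py b; python3 st.py
```

```text
4.47 j [ 0.076  0.44   1.928 -0.     0.781 -1.622] p [497.957 103.967 150.655] r [-1.563 -0.     1.698] F [-0.365  0.676 -4.808] M [ 0.081 -0.096 -0.035] o 0.596
```

View pics/scene_b.png

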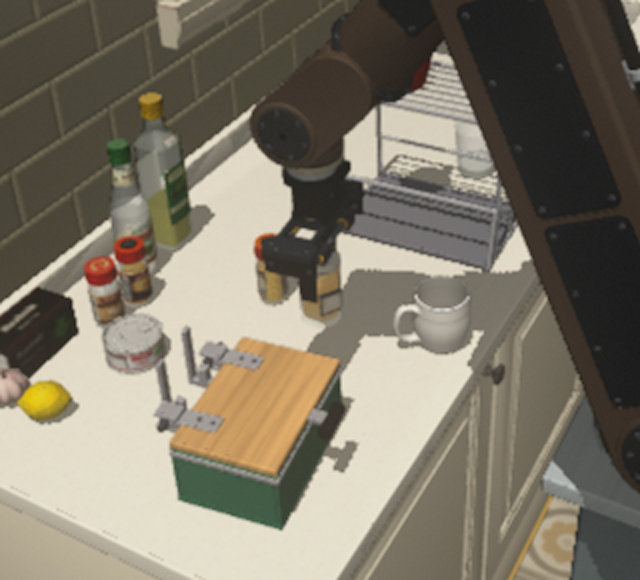

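Emit:
{"name": "move_arm", "arguments": {
  "rows": [
    {"tx": 0,"ty": 3.0,"tz": 0,"rx": 0,"ry": 0,"rz": 0,"grip": 0},
    {"tx": 0,"ty": 3.0,"tz": 0,"rx": 0,"ry": 0,"rz": 0,"grip": 0},
    {"tx": 0,"ty": 1.7,"tz": 0,"rx": 0,"ry": 0,"rz": 0,"grip": 0},
    {"tx": 0,"ty": 0.5,"tz": 0,"rx": 0,"ry": 0,"rz": 0,"grip": 0},
    {"tx": 0,"ty": 0.2,"tz": 0,"rx": 0,"ry": 0,"rz": 0,"grip": 0},
    {"tx": 0,"ty": 0.1,"tz": 0,"rx": 0,"ry": 0,"rz": 0,"grip": 0}
  ]
}}

```text
t: 4.97
eef_pos: [500.6, 105.6, 69.8]
tcp_rot: [-1.572, 0.0, 1.701]
ft_force: [-0.7, -0.6, -4.8]
opening: 0.596
```

Emit:
{"name": "move_arm", "arguments": {
  "rows": [
    {"tx": 0,"ty": 0.2,"tz": 0,"rx": 0,"ry": 0,"rz": 0,"grip": 0},
    {"tx": 0,"ty": 0.2,"tz": 0,"rx": 0,"ry": 0,"rz": 0,"grip": 0},
    {"tx": 0,"ty": 0.0,"tz": 0,"rx": 0,"ry": 0,"rz": 0,"grip": 0}
  ]
}}

```text
t: 5.22
eef_pos: [500.4, 105.2, 65.4]
tcp_rot: [-1.573, 0.0, 1.7]
ft_force: [0.2, -0.4, -3.5]
opening: 0.598
```

Emit:
{"name": "move_arm", "arguments": {
  "rows": [
    {"tx": 0,"ty": 0.15,"tz": 0,"rx": 0,"ry": 0,"rz": 0,"grip": 0},
    {"tx": 0,"ty": 0.1,"tz": 0,"rx": 0,"ry": 0,"rz": 0,"grip": 0}
  ]
}}

```text
t: 5.38
eef_pos: [500.8, 105.2, 65.0]
tcp_rot: [-1.574, 0.0, 1.7]
ft_force: [-9.8, -1.2, 47.4]
opening: 0.594
```

Emit:
{"name": "move_arm", "arguments": {
  "rows": [
    {"tx": 0,"ty": -0.22,"tz": 0,"rx": 0,"ry": 0,"rz": 0,"grip": 0},
    {"tx": 0,"ty": 0,"tz": 0,"rx": 0,"ry": 0,"rz": 0,"grip": 0}
  ]
}}

```text
t: 5.55
eef_pos: [500.3, 105.1, 65.3]
tcp_rot: [-1.573, 0.0, 1.7]
ft_force: [0.3, 0.0, -5.3]
opening: 0.596
```

Emit:
{"name": "move_arm", "arguments": {
  "rows": [
    {"tx": 0,"ty": 0.1,"tz": 0,"rx": 0,"ry": 0,"rz": 0,"grip": 0},
    {"tx": 0,"ty": 0,"tz": 0,"rx": 0,"ry": 0,"rz": 0,"grip": 75},
    {"tx": 0,"ty": 0,"tz": 0,"rx": 0,"ry": 0,"rz": 0,"grip": 90},
    {"tx": 0,"ty": 0,"tz": 0,"rx": 0,"ry": 0,"rz": 0,"grip": 95},
    {"tx": 0,"ty": -1.5,"tz": 0,"rx": 0,"ry": 0,"rz": 0,"grip": 95},
    {"tx": 0,"ty": -4.0,"tz": 0,"rx": 0,"ry": 0,"rz": 0,"grip": 95},
    {"tx": 0,"ty": -4.0,"tz": 0,"rx": 0,"ry": 0,"rz": 0,"grip": 95}
  ]
}}

```text
t: 6.13
eef_pos: [499.1, 105.0, 158.3]
tcp_rot: [-1.567, -0.0, 1.7]
ft_force: [0.3, 0.0, 0.3]
opening: 0.932
```

```bash
python3 pic.py c; python3 st.py; python3 - <<'E'
from cell import env
from h import *
np.set_printoptions(suppress=True,precision=1)
d=np.load('scene_c.npz')['d'];W=cloud(env,'scene',d);X,Y,Z=W[...,0],W[...,1],W[...,2]
m=(np.hypot(X-500,Y-105)<45)&(Z>40)&(Z<110)&(d>0);q=W[m]
print(len(q),q.min(0),q.max(0))
# lid refit scene & top
for n in('scene','top'):
    z=np.load(n+'_c.npz');d=z['d'];W=cloud(env,n,d);X,Y,Z=W[...,0],W[...,1],W[...,2]
    hsv=cv2.cvtColor(z['p'],cv2.COLOR_BGR2HSV).astype(int)
    m=(X>390)&(X<580)&(Y>160)&(Y<420)&(abs(Z-102)<6)&(hsv[...,1]>80)&(hsv[...,0]<25)
    m=cv2.morphologyEx(m.astype('uint8'),cv2.MORPH_CLOSE,np.ones((5,5)))
    m=cv2.morphologyEx(m,cv2.MORPH_OPEN,np.ones((3,3)))>0
    q=W[m];q=q[abs(q[:,2]-102)<8];print(n,len(q),np.median(q[:,2]),cv2.minAreaRect(q[:,:2].astype('float32')))
    b=(X>350)&(X<400)&(Y>235)&(Y<320)&(Z>88)&(Z<115)&(d>0); q=W[b];print(' bar',len(q),cv2.minAreaRect(q[:,:2].astype('float32')),q.min(0),q.max(0))
E
```

```text
6.23 j [ 0.078  0.422  1.915 -0.     0.797 -1.622] p [501.988 105.363 163.154] r [-1.579  0.     1.7  ] F [ 0.285 -0.618 -0.079] M [ 0.128 -0.14   0.002] o 0.945
520 [463.2  74.6  40.3] [520.8 134.8 108.1]
scene 3103 103.55869408965748 ((478.0943603515625, 291.6330871582031), (144.29135131835938, 204.3248748779297), 7.895589828491211)
 bar 176 ((385.4169616699219, 278.3369140625), (29.766393661499023, 51.07760238647461), 8.533702850341797) [368.1 251.3  88.4] [399.6 303.1 109.9]
top 1808 100.73245668347693 ((474.16253662109375, 322.77984619140625), (138.63531494140625, 127.05464935302734), 7.694799900054932)
 bar 52 ((382.5931091308594, 287.72845458984375), (17.500900268554688, 29.08162498474121), 41.8826904296875) [371.  277.5  92.2] [398.8 298.3 110.4]
```

View pics/scene_c.png

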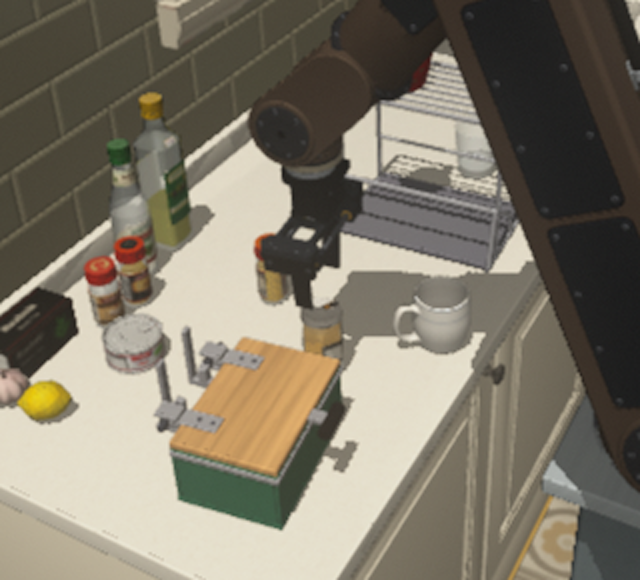

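View pics/top_c.png

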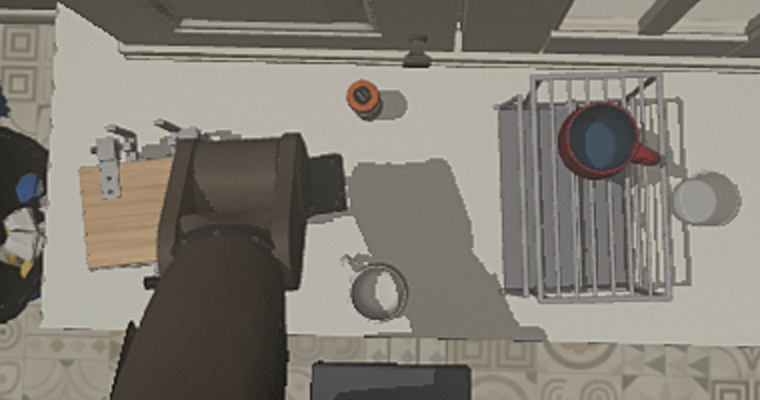

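```bash
python3 - <<'E'
from plan import *
from cell import env
p,r=pose(env)
w,a,ra,t=solve(p,r,np.array([381.2,276.4,160]),rot(np.radians(98)),6)
E
```

```text
6 {'tx': 3.09, 'ty': 0.04, 'tz': 1.62, 'rx': 0.0014, 'ry': -0.0017, 'rz': -0.0001} speed mm/row 34.9 deg/row 0.13 end [380.979 276.169 160.251] [-1.571 -0.     1.71 ]
```

Emit:
{"name": "move_arm", "arguments": {
  "rows": [
    {"tx": 2.0,"ty": 0,"tz": 1.0,"rx": 0,"ry": -0.0017,"rz": 0,"grip": 95},
    {"tx": 3.5,"ty": 0,"tz": 1.9,"rx": 0,"ry": -0.0017,"rz": 0,"grip": 95},
    {"tx": 3.5,"ty": 0,"tz": 1.9,"rx": 0,"ry": -0.0017,"rz": 0,"grip": 95},
    {"tx": 3.5,"ty": 0,"tz": 1.9,"rx": 0,"ry": -0.0017,"rz": 0,"grip": 95},
    {"tx": 3.5,"ty": 0,"tz": 1.9,"rx": 0,"ry": -0.0017,"rz": 0,"grip": 95},
    {"tx": 2.5,"ty": 0,"tz": 1.1,"rx": 0,"ry": -0.0017,"rz": 0,"grip": 95},
    {"tx": 0,"ty": 2.0,"tz": 0,"rx": 0,"ry": 0,"rz": 0,"grip": 95},
    {"tx": 0,"ty": 0,"tz": 0,"rx": 0,"ry": 0,"rz": 0,"grip": 95}
  ]
}}

```text
t: 6.9
eef_pos: [377.4, 276.2, 136.2]
tcp_rot: [-1.568, 0.001, 1.713]
ft_force: [-0.1, -0.0, -0.8]
opening: 0.949
```

```bash
python3 pic.py d scene; python3 st.py; python3 - <<'E'
from cell import env
from h import *
np.set_printoptions(suppress=True,precision=1)
s=env.state();p=s['eef_pos']
print((proj(env,'scene',np.array([p,p-[0,0,19],[381.2,276.4,96]]))-(130,140))*2)
d=np.load('scene_d.npz')['d'];W=cloud(env,'scene',d);X,Y,Z=W[...,0],W[...,1],W[...,2]
m=(abs(X-p[0])<40)&(abs(Y-p[1])<80)&(Z>p[2]-17)&(Z<p[2]+20)&(d>0);q=W[m]
for lo,hi in((180,276),(276,380)):
  k=q[(q[:,1]>lo)&(q[:,1]<hi)];print(len(k),k.min(0),k.max(0))
b=(X>350)&(X<400)&(Y>235)&(Y<320)&(Z>88)&(Z<115)&(d>0); k=W[b];print(len(k),k.min(0),k.max(0))
E
```

```text
6.95 j [ 0.489  0.413  2.038 -0.     0.694 -1.223] p [378.19  275.627 137.146] r [-1.568  0.001  1.712] F [-0.148  0.366 -0.08 ] M [ 0.072 -0.097  0.028] o 0.946
[[332.2 396. ]
 [332.9 407.6]
 [331.1 420.4]]
68 [371.7 219.7 121.9] [393.5 233.5 156.9]
98 [357.  320.3 120.9] [381.2 334.  157. ]
89 [369.1 251.7  89.7] [399.7 318.9 111.1]
```

View pics/scene_d.png

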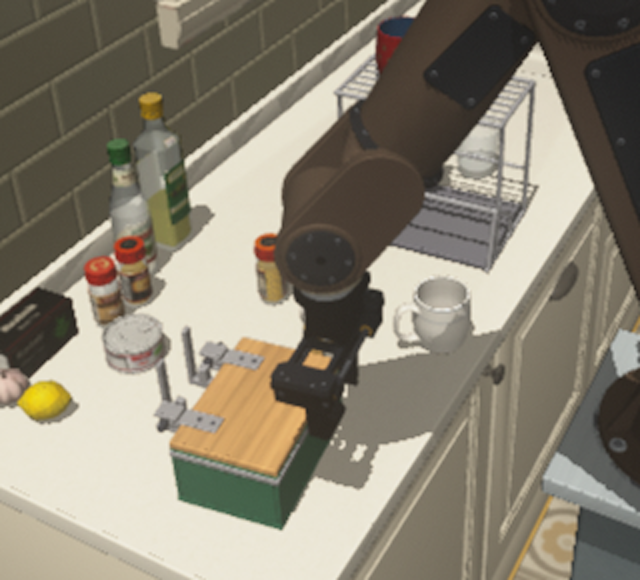

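Emit:
{"name": "move_arm", "arguments": {
  "rows": [
    {"tx": 0,"ty": 2.0,"tz": -0.25,"rx": 0,"ry": 0,"rz": 0,"grip": 95},
    {"tx": 0,"ty": 2.0,"tz": 0,"rx": 0,"ry": 0,"rz": 0,"grip": 95},
    {"tx": 0,"ty": 0,"tz": 0,"rx": 0,"ry": 0,"rz": 0,"grip": 95},
    {"tx": 0,"ty": 0,"tz": 0,"rx": 0,"ry": 0,"rz": 0,"grip": 60},
    {"tx": 0,"ty": 0,"tz": 0,"rx": 0,"ry": 0,"rz": 0,"grip": 0},
    {"tx": 0,"ty": 0,"tz": 0,"rx": 0,"ry": 0,"rz": 0,"grip": 0},
    {"tx": 0,"ty": 0,"tz": 0,"rx": 0,"ry": 0,"rz": 0,"grip": 0},
    {"tx": 0,"ty": 0,"tz": 0,"rx": 0,"ry": 0,"rz": 0,"grip": 0},
    {"tx": 0,"ty": 0,"tz": 0,"rx": 0,"ry": 0,"rz": 0,"grip": 0}
  ]
}}

```text
t: 7.7
eef_pos: [381.7, 276.0, 98.8]
tcp_rot: [-1.572, -0.0, 1.71]
ft_force: [0.2, 0.3, 0.3]
opening: 0.589
```

```bash
python3 pic.py e scene; python3 st.py
```

```text
7.75 j [ 0.486  0.483  2.066 -0.     0.592 -1.224] p [381.687 275.974  98.668] r [-1.571 -0.     1.71 ] F [-0.807  2.409  1.145] M [ 0.68  -0.028  0.051] o 0.544
```

View pics/scene_e.png

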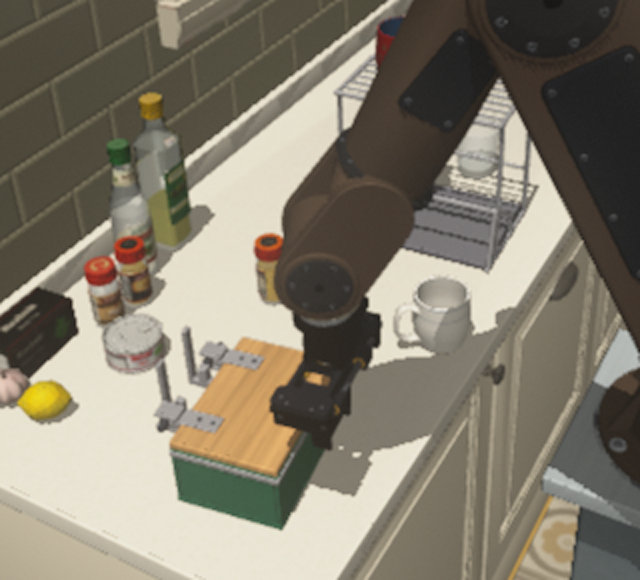

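Emit:
{"name": "move_arm", "arguments": {
  "rows": [
    {"tx": 0,"ty": 0,"tz": 0,"rx": 0,"ry": 0,"rz": 0,"grip": 0},
    {"tx": 0,"ty": 0,"tz": 0,"rx": 0,"ry": 0,"rz": 0,"grip": 0},
    {"tx": 0,"ty": 0,"tz": 0,"rx": 0,"ry": 0,"rz": 0,"grip": 0},
    {"tx": 0,"ty": 0,"tz": 0,"rx": 0,"ry": 0,"rz": 0,"grip": 0}
  ]
}}

```text
t: 8.08
eef_pos: [381.6, 276.0, 98.6]
tcp_rot: [-1.571, -0.0, 1.71]
ft_force: [-0.7, 0.6, 6.4]
opening: 0.524
```

```bash
python3 st.py
```

```text
8.08 j [ 0.486  0.483  2.066 -0.     0.592 -1.225] p [381.646 276.048  98.614] r [-1.571 -0.     1.71 ] F [-0.694  0.585  6.416] M [0.323 0.095 0.111] o 0.524
```

```bash
python3 - <<'E'
import numpy as np
th=np.radians([0,2,5,10,15,20,25,30,35,40,45,50,55,60,65,70,75,80,84,87,90])
for a,b in zip(th[:-1],th[1:]): print(round(np.degrees(b)),'ty %.2f tz %.2f'%(-19*(np.sin(b)-np.sin(a)),-19*(np.cos(a)-np.cos(b))))
E
```

```text
2 ty -0.66 tz -0.01
5 ty -0.99 tz -0.06
10 ty -1.64 tz -0.22
15 ty -1.62 tz -0.36
20 ty -1.58 tz -0.50
25 ty -1.53 tz -0.63
30 ty -1.47 tz -0.77
35 ty -1.40 tz -0.89
40 ty -1.32 tz -1.01
45 ty -1.22 tz -1.12
50 ty -1.12 tz -1.22
55 ty -1.01 tz -1.32
60 ty -0.89 tz -1.40
65 ty -0.77 tz -1.47
70 ty -0.63 tz -1.53
75 ty -0.50 tz -1.58
80 ty -0.36 tz -1.62
84 ty -0.18 tz -1.31
87 ty -0.08 tz -0.99
90 ty -0.03 tz -0.99
```

Emit:
{"name": "move_arm", "arguments": {
  "rows": [
    {"tx": 0,"ty": -0.66,"tz": -0.01,"rx": 0,"ry": 0,"rz": 0,"grip": 0},
    {"tx": 0,"ty": -0.99,"tz": -0.06,"rx": 0,"ry": 0,"rz": 0,"grip": 0},
    {"tx": 0,"ty": -1.64,"tz": -0.22,"rx": 0,"ry": 0,"rz": 0,"grip": 0},
    {"tx": 0,"ty": -1.62,"tz": -0.36,"rx": 0,"ry": 0,"rz": 0,"grip": 0}
  ]
}}

```text
t: 8.42
eef_pos: [387.3, 276.5, 147.7]
tcp_rot: [-1.568, 0.001, 1.71]
ft_force: [0.7, 0.3, -4.8]
opening: 0.52
```

```bash
python3 pic.py f scene; python3 st.py
```

```text
8.47 j [ 0.481  0.401  2.006 -0.     0.733 -1.229] p [389.03  277.224 150.498] r [-1.573 -0.001  1.71 ] F [ 1.314  0.285 -0.331] M [ 0.122 -0.034 -0.028] o 0.525
```

View pics/scene_f.png

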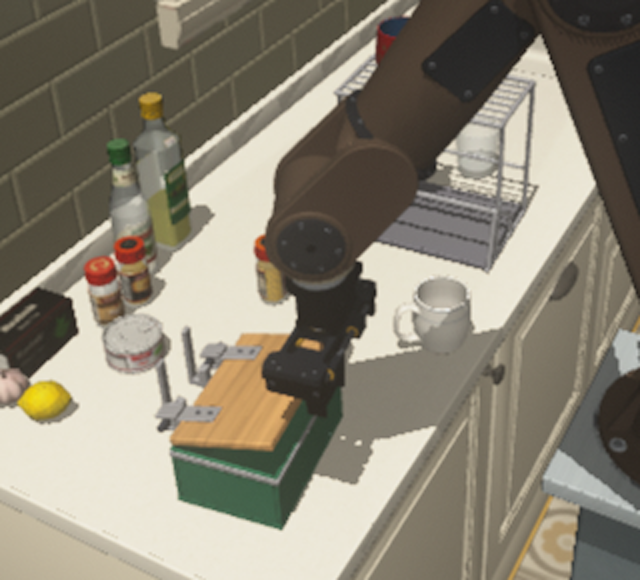

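The lid is opening on its hinges, with its front edge lifted at about (290,440), and forces are low. I'll carry on along the arc.

Emit:
{"name": "move_arm", "arguments": {
  "rows": [
    {"tx": 0,"ty": -1.58,"tz": -0.5,"rx": 0,"ry": 0,"rz": 0,"grip": 0},
    {"tx": 0,"ty": -1.53,"tz": -0.63,"rx": 0,"ry": 0,"rz": 0,"grip": 0},
    {"tx": 0,"ty": -1.47,"tz": -0.77,"rx": 0,"ry": 0,"rz": 0,"grip": 0},
    {"tx": 0,"ty": -1.4,"tz": -0.89,"rx": 0,"ry": 0,"rz": 0,"grip": 0},
    {"tx": 0,"ty": -1.32,"tz": -1.01,"rx": 0,"ry": 0,"rz": 0,"grip": 0},
    {"tx": 0,"ty": -1.22,"tz": -1.12,"rx": 0,"ry": 0,"rz": 0,"grip": 0}
  ]
}}

```text
t: 8.97
eef_pos: [436.5, 283.5, 232.8]
tcp_rot: [-1.57, 0.0, 1.71]
ft_force: [0.4, 0.0, -4.4]
opening: 0.523
```

```bash
python3 pic.py g scene; python3 st.py
```

```text
9.02 j [ 0.448  0.344  1.807 -0.     0.988 -1.262] p [439.098 284.105 234.825] r [-1.574 -0.001  1.71 ] F [ 1.823 -0.131 -2.074] M [ 0.212 -0.178  0.041] o 0.525
```

View pics/scene_g.png

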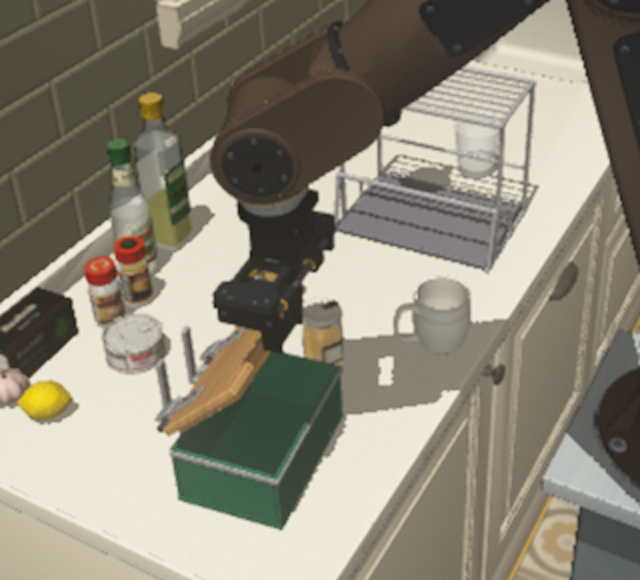

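Emit:
{"name": "move_arm", "arguments": {
  "rows": [
    {"tx": 0,"ty": -1.12,"tz": -1.22,"rx": 0,"ry": 0,"rz": 0,"grip": 0},
    {"tx": 0,"ty": -1.01,"tz": -1.32,"rx": 0,"ry": 0,"rz": 0,"grip": 0},
    {"tx": 0,"ty": -0.89,"tz": -1.4,"rx": 0,"ry": 0,"rz": 0,"grip": 0},
    {"tx": 0,"ty": -0.77,"tz": -1.47,"rx": 0,"ry": 0,"rz": 0,"grip": 0},
    {"tx": 0,"ty": -0.63,"tz": -1.53,"rx": 0,"ry": 0,"rz": 0,"grip": 0},
    {"tx": 0,"ty": -0.5,"tz": -1.58,"rx": 0,"ry": 0,"rz": 0,"grip": 0},
    {"tx": 0,"ty": -0.36,"tz": -1.62,"rx": 0,"ry": 0,"rz": 0,"grip": 0},
    {"tx": 0,"ty": -0.18,"tz": -1.31,"rx": 0,"ry": 0,"rz": 0,"grip": 0}
  ]
}}

```text
t: 9.68
eef_pos: [550.4, 299.4, 286.5]
tcp_rot: [-1.569, 0.001, 1.71]
ft_force: [-1.6, -0.6, 0.2]
opening: 0.524
```

```bash
python3 pic.py i; python3 st.py
```

```text
9.78 j [ 0.393  0.449  1.484 -0.     1.209 -1.317] p [550.962 299.408 286.484] r [-1.57  0.    1.71] F [-0.994 -1.364  2.589] M [-0.153  0.209  0.051] o 0.523
```

View pics/scene_i.png

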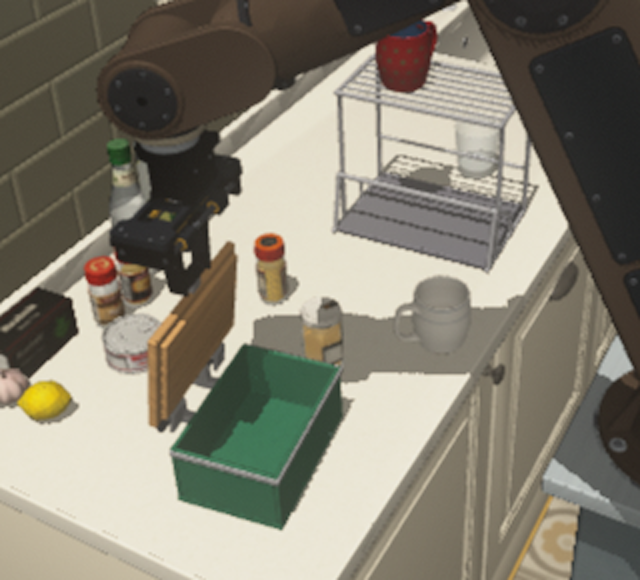

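View pics/top_i.png

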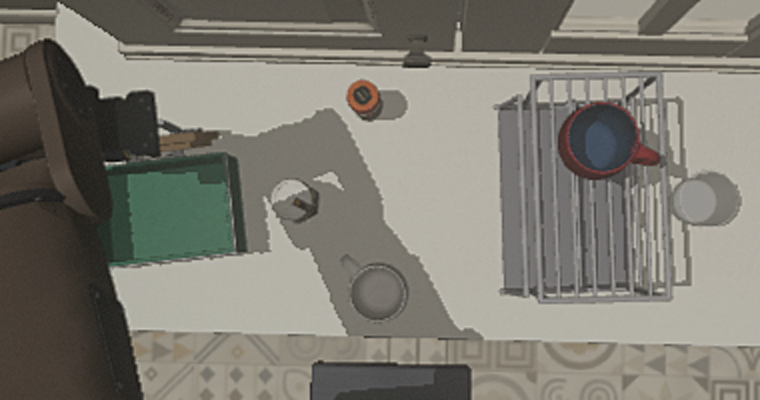

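Emit:
{"name": "move_arm", "arguments": {
  "rows": [
    {"tx": 0,"ty": -0.08,"tz": -0.99,"rx": 0,"ry": 0,"rz": 0,"grip": 0},
    {"tx": 0,"ty": -0.03,"tz": -0.9,"rx": 0,"ry": 0,"rz": 0,"grip": 0},
    {"tx": 0,"ty": 0,"tz": 0,"rx": 0,"ry": 0,"rz": 0,"grip": 0}
  ]
}}

```text
t: 10.03
eef_pos: [569.3, 302.1, 287.9]
tcp_rot: [-1.571, 0.0, 1.71]
ft_force: [-0.3, -2.2, 2.2]
opening: 0.522
```

```bash
cat > lidfit.py <<'E'
import sys
from cell import env
from h import *
np.set_printoptions(suppress=True,precision=3)
def lid(tag,n,c,rad=140):
    z=np.load(f'{n}_{tag}.npz');d=z['d'];W=cloud(env,n,d)
    hsv=cv2.cvtColor(z['p'],cv2.COLOR_BGR2HSV).astype(int)
    m=(np.linalg.norm(W-np.array(c),axis=-1)<rad)&(hsv[...,0]>5)&(hsv[...,0]<25)&(hsv[...,1]>80)&(d>0)
    m=cv2.morphologyEx(m.astype('uint8'),cv2.MORPH_OPEN,np.ones((3,3)))>0
    return W[m],m
def plane(q,it=200,tol=2.5):
    rng=np.random.default_rng(0);best=None
    for _ in range(it):
        a=q[rng.choice(len(q),3,False)];nn=np.cross(a[1]-a[0],a[2]-a[0]);L=np.linalg.norm(nn)
        if L<1:continue
        nn/=L;i=abs((q-a[0])@nn)<tol
        if best is None or i.sum()>best.sum():best=i
    for _ in range(3):
        k=q[best];c=k.mean(0);nn=np.linalg.svd(k-c,full_matrices=False)[2][2];best=abs((q-c)@nn)<tol
    return nn*np.sign(nn[np.argmax(abs(nn))]),c,best
if __name__=='__main__':
    c=[float(a) for a in sys.argv[3:6]]
    q,m=lid(sys.argv[1],sys.argv[2],c); print(len(q))
    nn,cc,b=plane(q); print('normal',nn,'c',cc,b.sum(),'yaw of normal',np.degrees(np.arctan2(nn[1],nn[0])),'elev',np.degrees(np.arcsin(nn[2])))
    k=q[b];print('range',k.min(0),k.max(0))
    r=q[~b]
    if len(r)>60:
        n2,c2,b2=plane(r);print('2nd',n2,c2,b2.sum())
E
python3 pic.py j scene; python3 st.py; python3 lidfit.py j scene 560 302 190
```

```text
10.08 j [ 0.386  0.474  1.438 -0.     1.23  -1.324] p [568.738 302.114 287.86 ] r [-1.57  0.    1.71] F [-0.785 -0.571  1.466] M [-0.151  0.258  0.023] o 0.521
2261
normal [0.988 0.145 0.045] c [550.162 308.913 193.587] 1456 yaw of normal 8.354957935828736 elev 2.5908362198064787
range [534.139 212.558 126.434] [567.748 391.571 252.815]
2nd [0.988 0.146 0.043] [552.029 343.707 226.014] 408
```

View pics/scene_j.png

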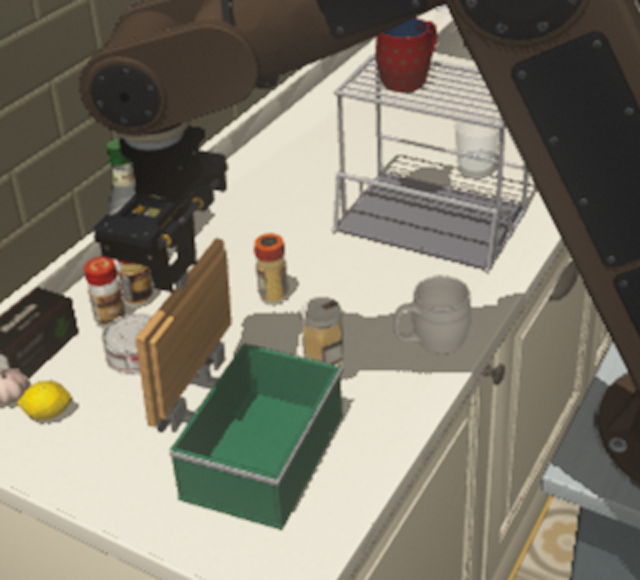

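```bash
python3 - <<'E'
from lidfit import *
z=np.load('scene_j.npz');d=z['d'];W=cloud(env,'scene',d);X,Y,Z=W[...,0],W[...,1],W[...,2]
hsv=cv2.cvtColor(z['p'],cv2.COLOR_BGR2HSV).astype(int)
m=(X>350)&(X<720)&(Y>-150)&(Y<430)&(abs(Z)<12)&(hsv[...,2]>140)
nn,c,b=plane(W[m]);print('table',nn,c,b.sum())
q,_=lid('c','scene',(478,290,102),130);nn,c,b=plane(q);print('closed lid',nn,c,b.sum())
z=np.load('top0.npz');d=z['d'];W=cloud(env,'top',d);X,Y,Z=W[...,0],W[...,1],W[...,2]
hsv=cv2.cvtColor(z['p'],cv2.COLOR_BGR2HSV).astype(int)
m=(X>350)&(X<720)&(Y>-150)&(Y<430)&(abs(Z)<12)&(hsv[...,2]>140)
nn,c,b=plane(W[m]);print('table top',nn,c,b.sum())
# raised lid lip points: x vs z profile at several y
q,_=lid('j','scene',(560,302,190));nn,c,b=plane(q)
print(np.c_[c,nn])
k=q[b]
for z0 in range(120,260,15):
    s=k[(k[:,2]>z0)&(k[:,2]<z0+15)]; print(z0,len(s),np.median(s[:,0]+(s[:,1]-302)*nn[1]/nn[0]) if len(s) else 0)
E
```

```text
table [-0.001 -0.     1.   ] [521.923 214.562   1.672] 6345
closed lid [-0.001  0.001  1.   ] [468.548 298.744 103.61 ] 2416
table top [0.002 0.001 1.   ] [544.774  97.521  -0.856] 9566
[[550.162   0.988]
 [308.913   0.145]
 [193.587   0.045]]
120 41 554.5423233930803
135 164 553.512870536568
150 173 552.6373152452189
165 178 552.206328954466
180 182 551.4585188940825
195 178 550.6738177854338
210 184 549.9920699271595
225 187 549.3564241431042
240 169 548.9972689871763
255 0 0
```

Emit:
{"name": "move_arm", "arguments": {
  "rows": [
    {"tx": 0,"ty": -0.02,"tz": -0.45,"rx": 0,"ry": 0,"rz": 0,"grip": 0},
    {"tx": 0,"ty": 0,"tz": -0.4,"rx": 0,"ry": 0,"rz": 0,"grip": 0},
    {"tx": 0,"ty": 0,"tz": 0,"rx": 0,"ry": 0,"rz": 0,"grip": 0}
  ]
}}

```text
t: 10.33
eef_pos: [577.5, 303.5, 288.0]
tcp_rot: [-1.57, 0.0, 1.71]
ft_force: [-1.3, -1.6, -1.5]
opening: 0.522
```

```bash
python3 pic.py k scene; python3 st.py; python3 lidfit.py k scene 565 302 190
```

```text
10.38 j [ 0.383  0.487  1.416  0.     1.24  -1.327] p [577.215 303.463 288.032] r [-1.57  0.    1.71] F [-1.522 -1.079 -2.05 ] M [0.069 0.308 0.077] o 0.527
2393
normal [0.989 0.146 0.   ] c [554.433 308.56  194.32 ] 1580 yaw of normal 8.39069257537452 elev 0.027520193668646557
range [540.343 213.891 128.598] [570.465 391.77  253.416]
2nd [0.989 0.146 0.003] [557.495 345.026 225.45 ] 419
```

Emit:
{"name": "move_arm", "arguments": {
  "rows": [
    {"tx": 0,"ty": -0.5,"tz": 0,"rx": 0,"ry": 0,"rz": 0,"grip": 0},
    {"tx": 0,"ty": -0.7,"tz": 0,"rx": 0,"ry": 0,"rz": 0,"grip": 0},
    {"tx": 0,"ty": -0.7,"tz": 0,"rx": 0,"ry": 0,"rz": 0,"grip": 0},
    {"tx": 0,"ty": -0.7,"tz": 0,"rx": 0,"ry": 0,"rz": 0,"grip": 0},
    {"tx": 0,"ty": -0.7,"tz": 0,"rx": 0,"ry": 0,"rz": 0,"grip": 0},
    {"tx": 0,"ty": 0,"tz": 0,"rx": 0,"ry": 0,"rz": 0,"grip": 0}
  ]
}}

```text
t: 10.88
eef_pos: [577.7, 303.6, 323.7]
tcp_rot: [-1.574, -0.001, 1.71]
ft_force: [0.8, 0.8, -3.8]
opening: 0.524
```

```bash
python3 pic.py l scene; python3 st.py; python3 lidfit.py l scene 568 302 225
```

```text
10.93 j [ 0.383  0.463  1.365 -0.     1.311 -1.327] p [577.569 303.511 322.734] r [-1.573 -0.     1.71 ] F [-0.418  0.417 -4.67 ] M [ 0.115 -0.112  0.037] o 0.519
2450
normal [0.989 0.145 0.03 ] c [557.139 309.417 229.287] 1599 yaw of normal 8.336643354301142 elev 1.7208828029027228
range [542.034 214.07  165.423] [574.726 393.189 288.12 ]
2nd [0.989 0.146 0.032] [559.146 346.902 261.452] 428
```

View pics/scene_l.png

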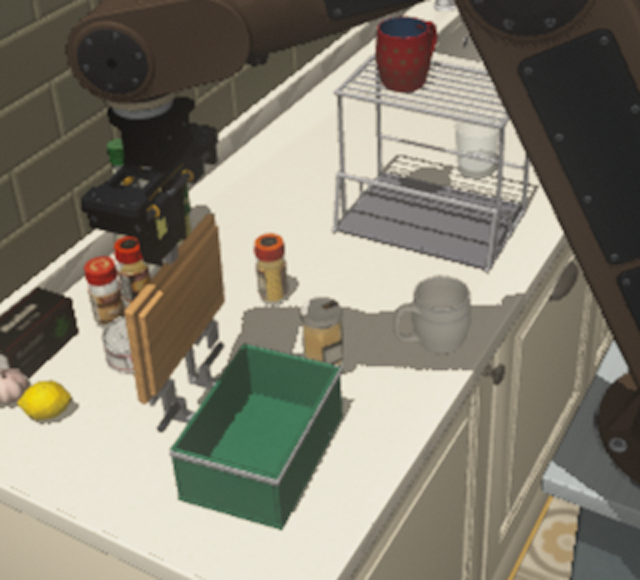

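```bash
python3 - <<'E'
from cell import env
from h import *
np.set_printoptions(suppress=True,precision=0)
z=np.load('top0.npz');W=cloud(env,'top',z['d'])
for u in (250,318,340,380,420):
    print(u,[W[v,u].round().tolist() for v in (165,170,174,178,181,184,187)])
z=np.load('scene0.npz');W=cloud(env,'scene',z['d'])
for u,v in((260,130),(260,120),(283,80),(340,40),(230,148),(380,15),(300,112),(310,100)): print(u,v,W[v,u])
E
```

```text
250 [[614.0, 36.0, 621.0], [612.0, 41.0, 590.0], [612.0, 46.0, 557.0], [606.0, 48.0, 547.0], [604.0, 51.0, 529.0], [697.0, 140.0, -1.0], [687.0, 139.0, -0.0]]
318 [[612.0, -77.0, 640.0], [607.0, -77.0, 627.0], [600.0, -77.0, 629.0], [591.0, -78.0, 637.0], [587.0, -78.0, 635.0], [701.0, -62.0, -0.0], [692.0, -63.0, -0.0]]
340 [[631.0, -115.0, 559.0], [623.0, -115.0, 556.0], [616.0, -115.0, 556.0], [609.0, -115.0, 555.0], [606.0, -116.0, 541.0], [703.0, -128.0, -2.0], [694.0, -128.0, -2.0]]
380 [[612.0, -176.0, 650.0], [613.0, -181.0, 611.0], [612.0, -184.0, 580.0], [611.0, -187.0, 554.0], [606.0, -187.0, 550.0], [604.0, -189.0, 532.0], [650.0, -219.0, 252.0]]
420 [[616.0, -242.0, 638.0], [612.0, -246.0, 619.0], [612.0, -252.0, 587.0], [612.0, -258.0, 557.0], [607.0, -258.0, 554.0], [604.0, -261.0, 540.0], [652.0, -316.0, 254.0]]
260 130 [603.  31. 530.]
260 120 [605.  25. 553.]
283 80 [590. -67. 628.]
340 40 [ 612. -435.  643.]
230 148 [604. 156. 532.]
380 15 [  991. -1693.   463.]
300 112 [ 947. -756.  260.]
310 100 [ 602. -224.  526.]
```

```bash
python3 - <<'E'
from plan import *
from cell import env
p,r=pose(env); r=rot(1.71)
p[2]+=1
w,a,ra,t=solve(p,r,np.array([560,300,374]),rot(1.71),3)
w,a,ra,t=solve(a,ra,np.array([470,165,374]),rot(.95),10);print(t[::3])
w,a,ra,t=solve(a,ra,np.array([499,-112,374]),rot(np.radians(2.4)),11);print(t[::3])
E
```

```text
3 {'tx': -0.03, 'ty': -1.68, 'tz': 0.6} speed mm/row 17.8 deg/row 0.00 end [559.868 300.122 374.134] [-1.571 -0.     1.71 ]
10 {'tx': -1.54, 'tz': 0.62, 'ry': 0.076} speed mm/row 16.6 deg/row 4.35 end [470.292 165.039 374.134] [-1.571  0.     0.95 ]
[[559.868 300.122 374.134]
 [544.253 252.931 374.134]
 [518.376 210.49  374.134]
 [483.575 174.996 374.134]]
11 {'tx': -1.1, 'tz': -2.38, 'ry': 0.0826} speed mm/row 26.2 deg/row 4.73 end [ 499.238 -112.124  374.134] [-1.571  0.     0.041]
[[470.292 165.039 374.134]
 [503.325  93.851 374.134]
 [517.889  16.736 374.134]
 [513.094 -61.596 374.134]]
```

```bash
python3 - <<'E'
from plan import *
a,ra=np.array([559.9,300.1,374.1]),rot(1.71)
w,a,ra,t=solve(a,ra,np.array([435,150,374]),rot(.95),10);print(t[::3])
w,a,ra,t=solve(a,ra,np.array([499,-112,374]),rot(np.radians(2.4)),11);print(t[::3])
E
```

```text
10 {'tx': -1.76, 'tz': 0.94, 'ry': 0.076} speed mm/row 20.0 deg/row 4.35 end [435.395 150.27  374.1  ] [-1.571  0.     0.95 ]
[[559.9   300.1   374.1  ]
 [535.139 245.729 374.1  ]
 [498.729 198.362 374.1  ]
 [452.556 160.45  374.1  ]]
11 {'tx': -0.75, 'tz': -2.43, 'ry': 0.0826} speed mm/row 25.4 deg/row 4.73 end [ 499.024 -112.429  374.1  ] [-1.571  0.     0.041]
[[435.395 150.27  374.1  ]
 [476.346  86.104 374.1  ]
 [500.308  13.854 374.1  ]
 [505.816 -62.066 374.1  ]]
```

Emit:
{"name": "move_arm", "arguments": {
  "rows": [
    {"tx": 0,"ty": -1.0,"tz": 0.3,"rx": 0,"ry": 0,"rz": 0,"grip": 0},
    {"tx": 0,"ty": -1.7,"tz": 0.5,"rx": 0,"ry": 0,"rz": 0,"grip": 0},
    {"tx": 0,"ty": -1.7,"tz": 0.6,"rx": 0,"ry": 0,"rz": 0,"grip": 0},
    {"tx": 0,"ty": -0.7,"tz": 0.4,"rx": 0,"ry": 0,"rz": 0,"grip": 0}
  ]
}}

```text
t: 11.27
eef_pos: [559.2, 301.0, 375.1]
tcp_rot: [-1.573, -0.001, 1.71]
ft_force: [-1.3, 0.2, -3.2]
opening: 0.523
```

Emit:
{"name": "move_arm", "arguments": {
  "rows": [
    {"tx": -1.76,"ty": 0,"tz": 0.94,"rx": 0,"ry": 0.076,"rz": 0,"grip": 0},
    {"tx": -1.76,"ty": 0,"tz": 0.94,"rx": 0,"ry": 0.076,"rz": 0,"grip": 0},
    {"tx": -1.76,"ty": 0,"tz": 0.94,"rx": 0,"ry": 0.076,"rz": 0,"grip": 0},
    {"tx": -1.76,"ty": 0,"tz": 0.94,"rx": 0,"ry": 0.076,"rz": 0,"grip": 0},
    {"tx": -1.76,"ty": 0,"tz": 0.94,"rx": 0,"ry": 0.076,"rz": 0,"grip": 0},
    {"tx": -1.76,"ty": 0,"tz": 0.94,"rx": 0,"ry": 0.076,"rz": 0,"grip": 0},
    {"tx": -1.76,"ty": 0,"tz": 0.94,"rx": 0,"ry": 0.076,"rz": 0,"grip": 0},
    {"tx": -1.76,"ty": 0,"tz": 0.94,"rx": 0,"ry": 0.076,"rz": 0,"grip": 0},
    {"tx": -1.76,"ty": 0,"tz": 0.94,"rx": 0,"ry": 0.076,"rz": 0,"grip": 0},
    {"tx": -1.76,"ty": 0,"tz": 0.94,"rx": 0,"ry": 0.076,"rz": 0,"grip": 0}
  ]
}}

```text
t: 12.1
eef_pos: [433.9, 150.3, 372.4]
tcp_rot: [-1.571, 0.0, 0.946]
ft_force: [-0.2, -0.2, -3.4]
opening: 0.521
```

```bash
python3 pic.py m scene; python3 st.py; python3 - <<'E'
from plan import *
from cell import env
p,r=pose(env); r=rot(r.as_euler('xyz')[2])
w,a,ra,t=solve(p,r,np.array([499,-112,374]),rot(np.radians(2.6)),10);print(t[::3])
E
```

```text
12.15 j [ 0.189  0.117  1.731 -0.001  1.295 -0.752] p [431.182 149.296 372.685] r [-1.57   0.002  0.941] F [-2.288 -0.409 -3.038] M [-0.042  0.353 -0.011] o 0.521
10 {'tx': -0.78, 'ty': -0.01, 'tz': -2.68, 'ry': 0.0896} speed mm/row 27.9 deg/row 5.13 end [ 499.142 -111.977  373.685] [-1.571  0.     0.045]
[[431.182 149.296 372.685]
 [476.112  78.9   372.985]
 [500.734  -0.9   373.285]
 [503.278 -84.373 373.585]]
```

View pics/scene_m.png

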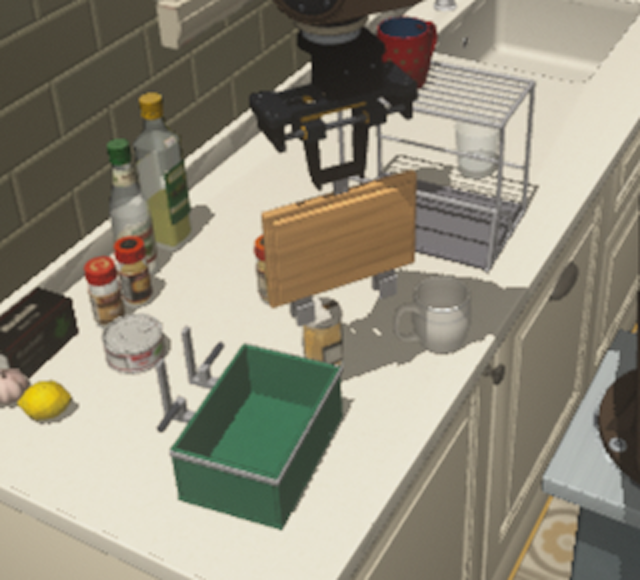

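Emit:
{"name": "move_arm", "arguments": {
  "rows": [
    {"tx": -0.78,"ty": 0,"tz": -2.68,"rx": 0,"ry": 0.0896,"rz": 0,"grip": 0},
    {"tx": -0.78,"ty": 0,"tz": -2.68,"rx": 0,"ry": 0.0896,"rz": 0,"grip": 0},
    {"tx": -0.78,"ty": 0,"tz": -2.68,"rx": 0,"ry": 0.0896,"rz": 0,"grip": 0},
    {"tx": -0.78,"ty": 0,"tz": -2.68,"rx": 0,"ry": 0.0896,"rz": 0,"grip": 0},
    {"tx": -0.78,"ty": 0,"tz": -2.68,"rx": 0,"ry": 0.0896,"rz": 0,"grip": 0},
    {"tx": -0.78,"ty": 0,"tz": -2.68,"rx": 0,"ry": 0.0896,"rz": 0,"grip": 0},
    {"tx": -0.78,"ty": 0,"tz": -2.68,"rx": 0,"ry": 0.0896,"rz": 0,"grip": 0},
    {"tx": -0.78,"ty": 0,"tz": -2.68,"rx": 0,"ry": 0.0896,"rz": 0,"grip": 0},
    {"tx": -0.78,"ty": 0,"tz": -2.68,"rx": 0,"ry": 0.0896,"rz": 0,"grip": 0},
    {"tx": -0.78,"ty": 0,"tz": -2.68,"rx": 0,"ry": 0.0896,"rz": 0,"grip": 0}
  ]
}}

```text
t: 12.98
eef_pos: [505.3, -110.9, 372.3]
tcp_rot: [-1.571, 0.0, 0.05]
ft_force: [0.7, 0.1, -4.2]
opening: 0.519
```

```bash
python3 pic.py n; python3 st.py; python3 lidfit.py n scene 500 -110 270
```

```text
13.08 j [-0.347  0.217  1.607 -0.001  1.318 -0.394] p [ 504.942 -112.735  372.259] r [-1.572  0.001  0.048] F [-0.318  0.036 -4.517] M [-0.152 -0.138  0.029] o 0.525
2797
normal [-0.05   0.999  0.02 ] c [500.994 -89.174 279.013] 1453 yaw of normal 92.84453243730285 elev 1.1407713954848206
range [406.082 -97.275 213.526] [594.847 -81.467 346.447]
2nd [-0.047  0.998  0.04 ] [497.52  -93.998 284.838] 627
```

View pics/scene_n.png

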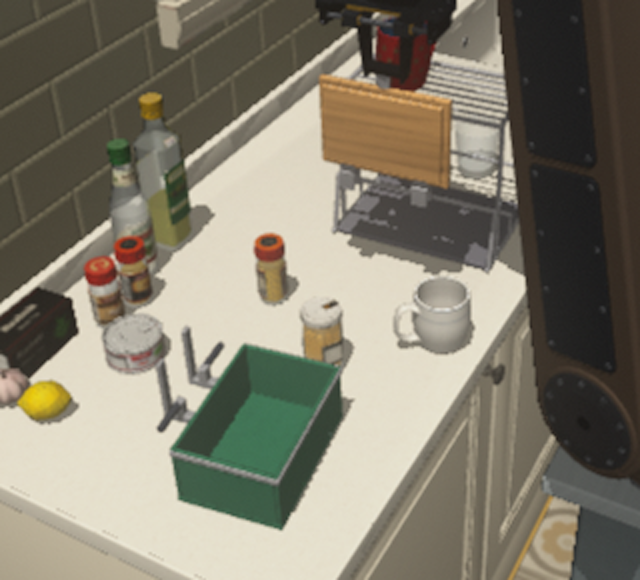

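View pics/top_n.png

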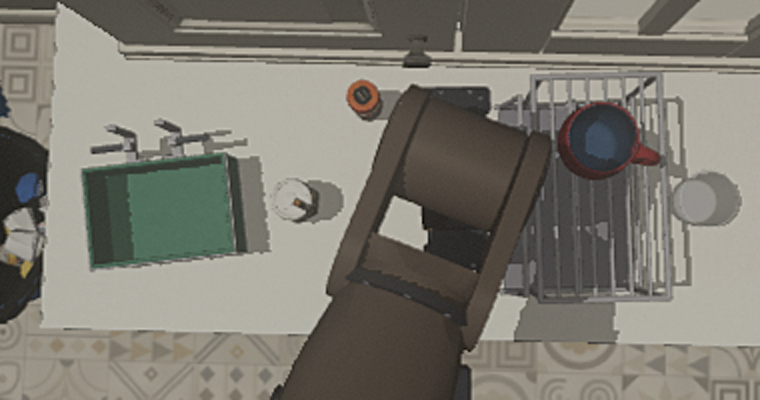

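Emit:
{"name": "move_arm", "arguments": {
  "rows": [
    {"tx": 0,"ty": 0,"tz": 0,"rx": -0.04,"ry": 0,"rz": 0,"grip": 0},
    {"tx": 0,"ty": 0,"tz": 0,"rx": -0.06,"ry": 0,"rz": 0,"grip": 0},
    {"tx": 0,"ty": 0,"tz": 0,"rx": -0.06,"ry": 0,"rz": 0,"grip": 0},
    {"tx": 0,"ty": 0,"tz": 0,"rx": -0.06,"ry": 0,"rz": 0,"grip": 0},
    {"tx": 0,"ty": 0,"tz": 0,"rx": -0.02,"ry": 0,"rz": 0,"grip": 0},
    {"tx": 0,"ty": 0,"tz": 0,"rx": 0,"ry": 0,"rz": 0,"grip": 0}
  ]
}}

```text
t: 13.58
eef_pos: [505.2, -108.4, 372.4]
tcp_rot: [-1.81, 0.0, 0.056]
ft_force: [0.7, 0.9, -4.4]
opening: 0.521
```

```bash
python3 pic.py o scene; python3 st.py; python3 lidfit.py o scene 500 -120 270
```

```text
13.63 j [-0.229  0.2    1.647 -0.242  1.236 -0.211] p [ 505.305 -108.72   372.479] r [-1.809  0.     0.056] F [ 0.045  0.117 -4.354] M [ 0.441 -0.122  0.037] o 0.522
2230
normal [-0.059  0.958 -0.279] c [ 500.672 -116.04   275.84 ] 1313 yaw of normal 93.51183312815049 elev -16.218519201505877
range [ 411.278 -140.578  213.175] [595.304 -94.169 336.402]
2nd [-0.06   0.967 -0.248] [ 498.304 -115.962  295.791] 423
```

View pics/scene_o.png

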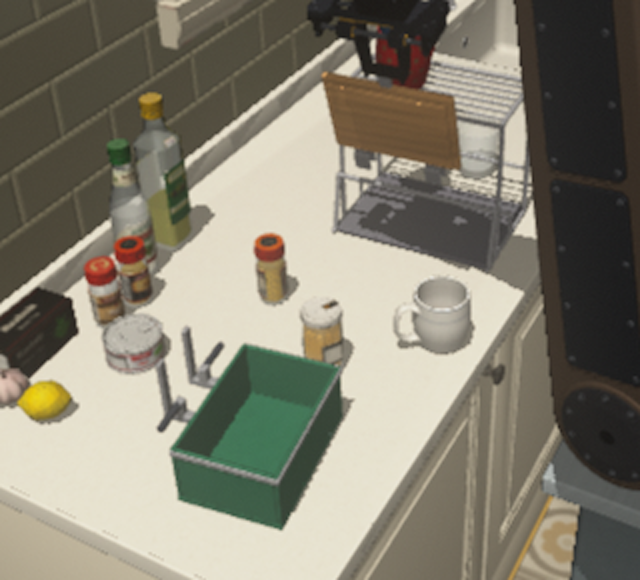

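Emit:
{"name": "move_arm", "arguments": {
  "rows": [
    {"tx": 0,"ty": 0,"tz": 0,"rx": -0.04,"ry": 0.01,"rz": 0,"grip": 0},
    {"tx": 0,"ty": 0,"tz": 0,"rx": -0.05,"ry": 0,"rz": 0,"grip": 0},
    {"tx": 0,"ty": 0,"tz": 0,"rx": -0.05,"ry": 0,"rz": 0,"grip": 0},
    {"tx": 0,"ty": 0,"tz": 0,"rx": -0.03,"ry": 0,"rz": 0,"grip": 0},
    {"tx": 0,"ty": 0,"tz": 0,"rx": 0,"ry": 0,"rz": 0,"grip": 0}
  ]
}}

```text
t: 14.05
eef_pos: [505.2, -109.2, 372.1]
tcp_rot: [-1.98, -0.002, 0.045]
ft_force: [-0.3, 0.5, -5.9]
opening: 0.52
```

```bash
python3 pic.py p; python3 st.py; python3 lidfit.py p scene 500 -130 270
```

```text
14.15 j [-0.151  0.203  1.68  -0.429  1.206 -0.051] p [ 505.391 -109.487  372.441] r [-1.979 -0.002  0.045] F [-0.247 -0.372 -4.132] M [ 0.623 -0.022  0.047] o 0.519
1870
normal [-0.043  0.901 -0.432] c [ 501.349 -132.702  277.528] 1164 yaw of normal 92.71270146688606 elev -25.578469492785004
range [ 412.02  -165.592  218.015] [ 594.563 -101.672  333.391]
2nd [-0.048  0.941 -0.336] [ 493.374 -120.925  317.463] 312
```

View pics/scene_p.png

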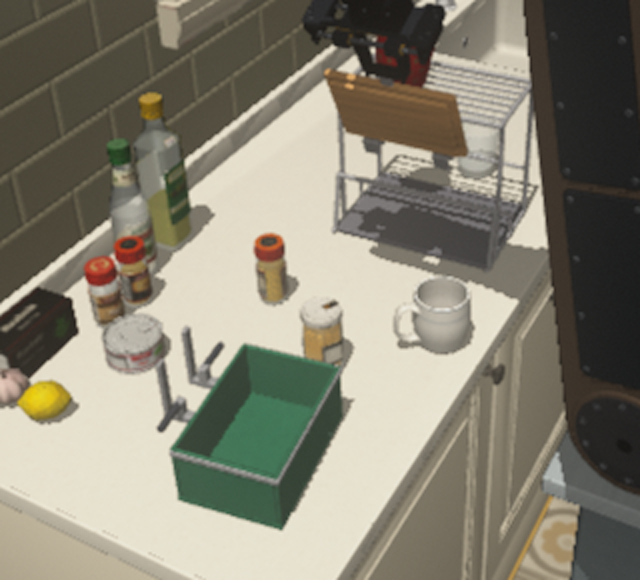

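View pics/top_p.png

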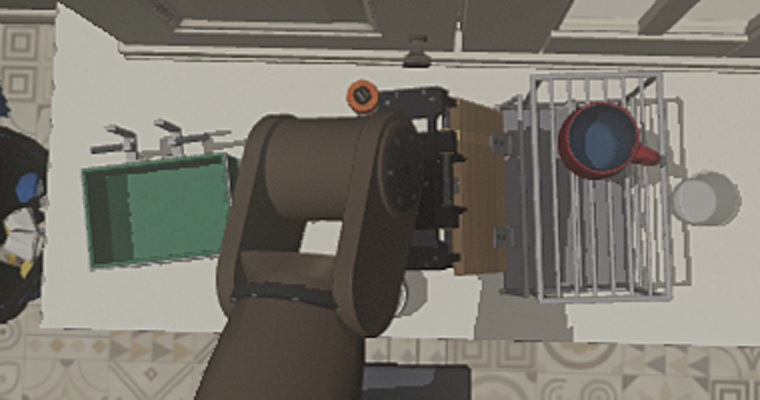

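Emit:
{"name": "move_arm", "arguments": {
  "rows": [
    {"tx": 0.2,"ty": 0,"tz": -0.4,"rx": 0,"ry": 0,"rz": 0,"grip": 0},
    {"tx": 0.2,"ty": 0.5,"tz": -0.4,"rx": 0,"ry": 0,"rz": 0,"grip": 0},
    {"tx": 0,"ty": 1.2,"tz": -0.05,"rx": 0,"ry": 0,"rz": 0,"grip": 0},
    {"tx": 0,"ty": 1.2,"tz": -0.05,"rx": 0,"ry": 0,"rz": 0,"grip": 0},
    {"tx": 0,"ty": 1.2,"tz": -0.05,"rx": 0,"ry": 0,"rz": 0,"grip": 0},
    {"tx": 0,"ty": 1.0,"tz": -0.04,"rx": 0,"ry": 0,"rz": 0,"grip": 0},
    {"tx": 0,"ty": 0.5,"tz": -0.02,"rx": 0,"ry": 0,"rz": 0,"grip": 0},
    {"tx": 0,"ty": 0,"tz": 0,"rx": 0,"ry": 0,"rz": 0,"grip": 0}
  ]
}}

```text
t: 14.82
eef_pos: [510.7, -141.7, 324.2]
tcp_rot: [-1.98, -0.001, 0.043]
ft_force: [-0.8, 0.3, -3.3]
opening: 0.527
```

```bash
cat > rel.py <<'E'
import sys
from lidfit import *
tag=sys.argv[1];c=[float(a) for a in sys.argv[2:5]]
q,m=lid(tag,'scene',c);nn,cc,b=plane(q)
if nn[1]<0: nn=-nn
xb=cc[0];fb=np.array([xb,-214.1+(xb-516)*.0498,101.6])
print('tilt',-np.degrees(np.arcsin(nn[2])),'yaw',np.degrees(np.arctan2(nn[1],nn[0])),'lip->frontbar centre (want 10)',(fb-cc)@nn,'n',b.sum(),'xrange',q[b].min(0),q[b].max(0))
E
python3 pic.py q; python3 st.py; python3 rel.py q 505 -160 215
```

```text
14.92 j [-0.21   0.251  1.741 -0.451  1.082 -0.052] p [ 511.036 -141.174  325.474] r [-1.981 -0.003  0.044] F [ 0.543  0.593 -4.256] M [ 0.671 -0.062  0.015] o 0.521
tilt 25.425812200134125 yaw 92.39213216879557 lip->frontbar centre (want 10) 10.744374070267636 n 1057 xrange [ 417.132 -199.295  170.2  ] [ 600.967 -136.024  288.036]
```

View pics/scene_q.png

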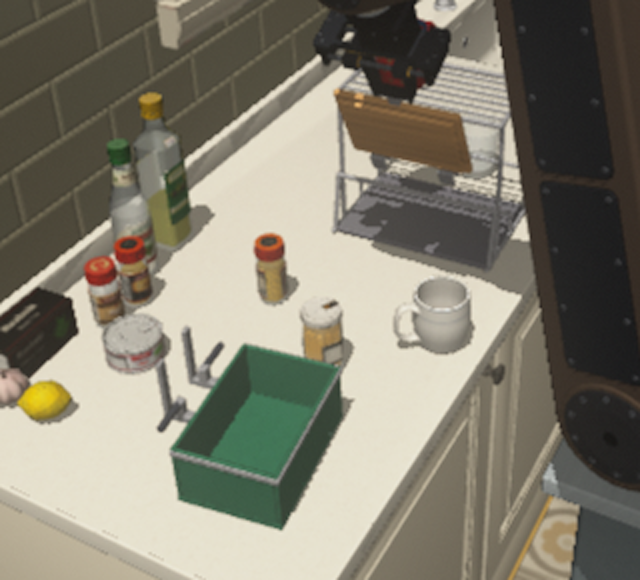

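View pics/top_q.png

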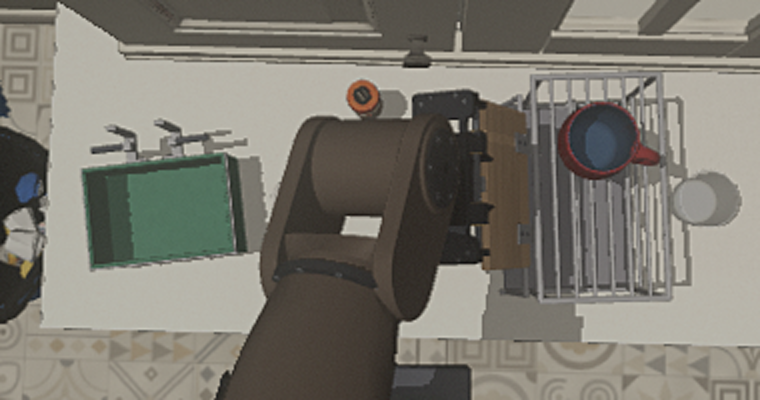

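Emit:
{"name": "move_arm", "arguments": {
  "rows": [
    {"tx": 0,"ty": 0.8,"tz": -0.03,"rx": 0,"ry": 0,"rz": 0,"grip": 0},
    {"tx": 0,"ty": 1.3,"tz": -0.05,"rx": 0,"ry": 0,"rz": 0,"grip": 0},
    {"tx": 0,"ty": 1.3,"tz": -0.05,"rx": 0,"ry": 0,"rz": 0,"grip": 0},
    {"tx": 0,"ty": 1.3,"tz": -0.05,"rx": 0,"ry": 0,"rz": 0,"grip": 0},
    {"tx": 0,"ty": 1.3,"tz": -0.05,"rx": 0,"ry": 0,"rz": 0,"grip": 0},
    {"tx": 0,"ty": 1.0,"tz": -0.04,"rx": 0,"ry": 0,"rz": 0,"grip": 0},
    {"tx": 0,"ty": 0,"tz": 0,"rx": 0,"ry": 0,"rz": 0,"grip": 0}
  ]
}}

```text
t: 15.5
eef_pos: [512.0, -171.7, 260.5]
tcp_rot: [-1.98, -0.0, 0.044]
ft_force: [-0.9, 0.1, -3.9]
opening: 0.522
```

```bash
python3 pic.py r; python3 st.py; python3 rel.py r 505 -190 160
```

```text
15.6 j [-0.267  0.323  1.821 -0.494  0.925 -0.024] p [ 512.523 -171.344  262.225] r [-1.981 -0.003  0.044] F [ 0.079 -0.606 -3.685] M [ 0.642 -0.093  0.015] o 0.519
tilt 25.21589887511244 yaw 92.76781675295753 lip->frontbar centre (want 10) 10.432481900260758 n 937 xrange [ 418.604 -227.216  107.546] [ 603.073 -165.355  227.84 ]
```

View pics/scene_r.png

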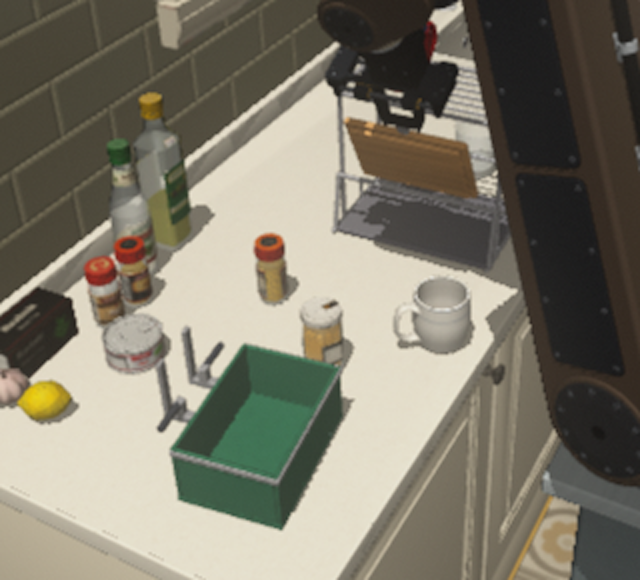

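View pics/top_r.png

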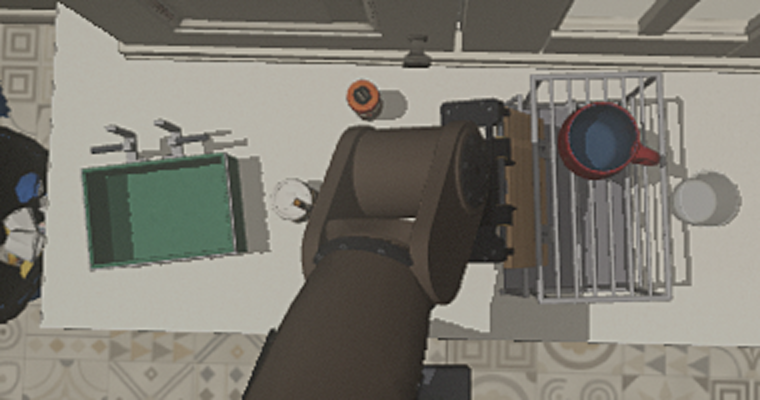

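Emit:
{"name": "move_arm", "arguments": {
  "rows": [
    {"tx": 0,"ty": 0.8,"tz": -0.03,"rx": 0,"ry": 0,"rz": 0,"grip": 0},
    {"tx": 0,"ty": 1.2,"tz": -0.04,"rx": 0,"ry": 0,"rz": 0,"grip": 0},
    {"tx": 0,"ty": 1.2,"tz": -0.04,"rx": 0,"ry": 0,"rz": 0,"grip": 0},
    {"tx": 0,"ty": 1.0,"tz": -0.03,"rx": 0,"ry": 0,"rz": 0,"grip": 0},
    {"tx": 0,"ty": 0.4,"tz": -0.01,"rx": 0,"ry": 0,"rz": 0,"grip": 0},
    {"tx": 0,"ty": 0,"tz": 0,"rx": 0,"ry": 0,"rz": 0,"grip": 0}
  ]
}}

```text
t: 16.1
eef_pos: [513.2, -191.2, 219.8]
tcp_rot: [-1.981, -0.002, 0.044]
ft_force: [-0.4, 0.3, -4.3]
opening: 0.524
```

```bash
python3 pic.py s; python3 st.py; python3 rel.py s 505 -215 120
```

```text
16.2 j [-0.304  0.379  1.863 -0.534  0.825  0.005] p [ 513.549 -190.986  220.807] r [-1.981 -0.003  0.045] F [ 0.275 -0.465 -4.745] M [ 0.645 -0.134 -0.015] o 0.522
tilt 25.849384072701476 yaw 92.46475245331749 lip->frontbar centre (want 10) 11.070363060050427 n 659 xrange [ 421.654 -242.048   71.793] [ 603.708 -185.457  182.317]
```

View pics/scene_s.png

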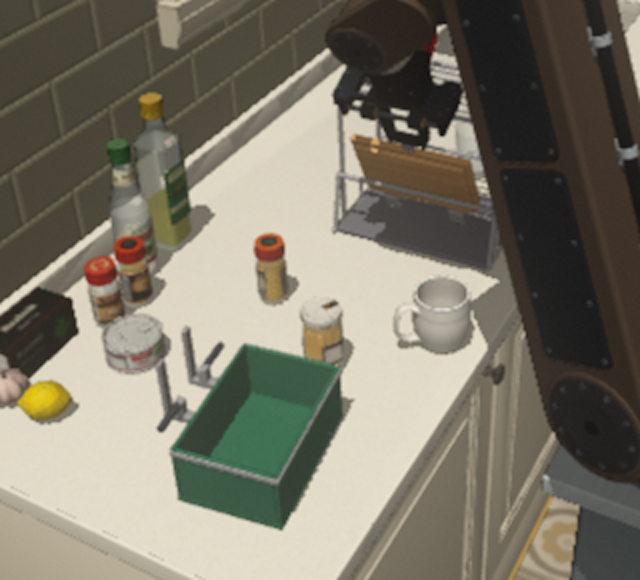

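View pics/top_s.png

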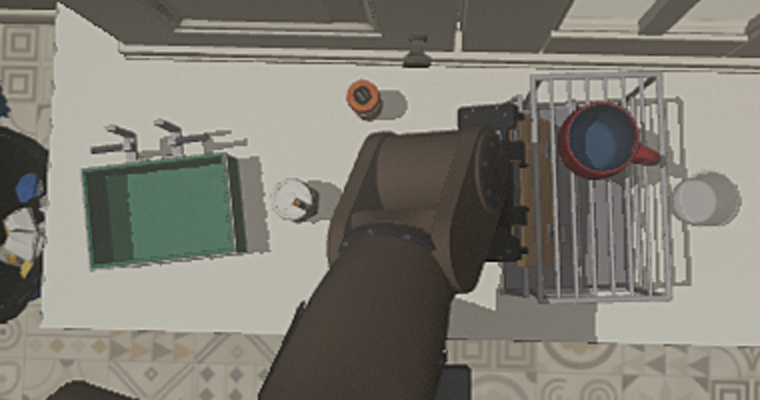

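Emit:
{"name": "move_arm", "arguments": {
  "rows": [
    {"tx": 0,"ty": 0.4,"tz": 0,"rx": 0,"ry": 0,"rz": 0,"grip": 0},
    {"tx": 0,"ty": 0.4,"tz": 0,"rx": 0,"ry": 0,"rz": 0,"grip": 0},
    {"tx": 0,"ty": 0.3,"tz": 0,"rx": 0,"ry": 0,"rz": 0,"grip": 0},
    {"tx": 0,"ty": 0.15,"tz": 0,"rx": 0,"ry": 0,"rz": 0,"grip": 0}
  ]
}}

```text
t: 16.53
eef_pos: [513.5, -196.1, 208.6]
tcp_rot: [-1.981, -0.002, 0.045]
ft_force: [-0.2, -0.4, -4.1]
opening: 0.521
```

Emit:
{"name": "move_arm", "arguments": {
  "rows": [
    {"tx": 0,"ty": 0.15,"tz": 0,"rx": 0,"ry": 0,"rz": 0,"grip": 0},
    {"tx": 0,"ty": 0,"tz": 0,"rx": 0,"ry": 0,"rz": 0,"grip": 0}
  ]
}}

```text
t: 16.7
eef_pos: [513.7, -196.6, 207.5]
tcp_rot: [-1.981, -0.002, 0.044]
ft_force: [0.1, 0.2, -4.2]
opening: 0.523
```

Emit:
{"name": "move_arm", "arguments": {
  "rows": [
    {"tx": 0,"ty": 0.15,"tz": 0,"rx": 0,"ry": 0,"rz": 0,"grip": 0},
    {"tx": 0,"ty": 0.15,"tz": 0,"rx": 0,"ry": 0,"rz": 0,"grip": 0}
  ]
}}

```text
t: 16.87
eef_pos: [514.3, -197.7, 207.0]
tcp_rot: [-1.983, -0.005, 0.045]
ft_force: [-7.5, 12.3, 32.7]
opening: 0.523
```

Emit:
{"name": "move_arm", "arguments": {
  "rows": [
    {"tx": 0,"ty": 0.15,"tz": 0,"rx": 0,"ry": 0,"rz": 0,"grip": 0},
    {"tx": 0,"ty": 0.05,"tz": 0,"rx": 0,"ry": 0,"rz": 0,"grip": 0}
  ]
}}

```text
t: 17.03
eef_pos: [514.7, -198.5, 206.9]
tcp_rot: [-1.984, -0.007, 0.045]
ft_force: [-11.2, 17.4, 39.4]
opening: 0.521
```

Emit:
{"name": "move_arm", "arguments": {
  "rows": [
    {"tx": 0,"ty": -0.25,"tz": 0,"rx": 0,"ry": 0,"rz": 0,"grip": 0},
    {"tx": 0,"ty": 0,"tz": 0,"rx": 0,"ry": 0,"rz": 0,"grip": 0}
  ]
}}

```text
t: 17.2
eef_pos: [514.3, -197.5, 207.0]
tcp_rot: [-1.982, -0.005, 0.045]
ft_force: [-3.6, 6.0, 15.1]
opening: 0.523
```

```bash
python3 st.py; python3 pic.py t;  python3 rel.py t 505 -220 105; python3 - <<'E'
import cv2,numpy as np
p=np.load('scene_t.npz')['p'];cv2.imwrite('pics/zt.png',cv2.resize(p[165:280,285:400],None,fx=5,fy=5,interpolation=cv2.INTER_CUBIC))
E
```

```text
17.2 j [-0.315  0.399  1.876 -0.552  0.79   0.019] p [ 514.262 -197.481  206.99 ] r [-1.982 -0.005  0.045] F [-3.635  6.003 15.096] M [ 0.371  0.29  -0.245] o 0.523
tilt 25.257888852798096 yaw 92.30960046470236 lip->frontbar centre (want 10) 10.76073494184514 n 691 xrange [ 420.821 -252.283   53.466] [ 604.339 -189.43   172.47 ]
```

View pics/zt.png

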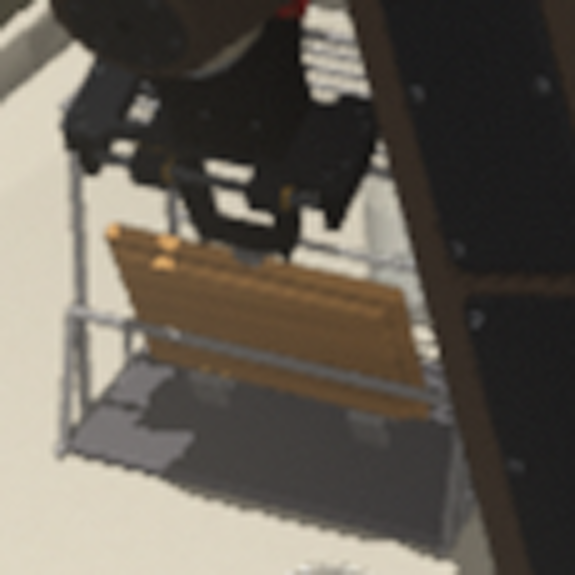

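Emit:
{"name": "move_arm", "arguments": {
  "rows": [
    {"tx": 0,"ty": -0.08,"tz": 0.2,"rx": -0.01,"ry": 0,"rz": 0,"grip": 0},
    {"tx": 0,"ty": 0,"tz": 0.4,"rx": -0.02,"ry": 0,"rz": 0,"grip": 0},
    {"tx": 0,"ty": 0,"tz": 0.4,"rx": -0.02,"ry": 0,"rz": 0,"grip": 0},
    {"tx": 0,"ty": 0,"tz": 0,"rx": 0,"ry": 0,"rz": 0,"grip": 0}
  ]
}}

```text
t: 17.63
eef_pos: [513.9, -187.4, 203.1]
tcp_rot: [-2.033, -0.005, 0.046]
ft_force: [-3.0, 6.2, 12.3]
opening: 0.522
```

```bash
python3 st.py; python3 pic.py u scene;  python3 rel.py u 505 -220 105
```

```text
17.63 j [-0.275  0.406  1.896 -0.637  0.788  0.126] p [ 513.895 -187.434  203.089] r [-2.033 -0.005  0.046] F [-2.958  6.191 12.268] M [ 0.378  0.204 -0.264] o 0.522
tilt 28.246327057433792 yaw 92.6285939422573 lip->frontbar centre (want 10) 5.132825387487 n 677 xrange [ 414.675 -252.197   52.891] [ 603.661 -180.074  175.856]
```

Emit:
{"name": "move_arm", "arguments": {
  "rows": [
    {"tx": 0,"ty": -0.05,"tz": 0.15,"rx": -0.008,"ry": 0,"rz": 0,"grip": 0},
    {"tx": 0,"ty": 0,"tz": 0.15,"rx": -0.008,"ry": 0,"rz": 0,"grip": 0},
    {"tx": 0,"ty": 0,"tz": 0,"rx": 0,"ry": 0,"rz": 0,"grip": 0}
  ]
}}

```text
t: 17.93
eef_pos: [513.8, -185.0, 201.8]
tcp_rot: [-2.048, -0.004, 0.045]
ft_force: [-0.7, 4.5, 7.0]
opening: 0.523
```

```bash
python3 st.py; python3 pic.py v scene;  python3 rel.py v 505 -220 105
```

```text
17.93 j [-0.264  0.409  1.901 -0.662  0.789  0.157] p [ 513.771 -185.015  201.821] r [-2.048 -0.004  0.045] F [-0.692  4.459  6.993] M [ 0.322 -0.149 -0.019] o 0.523
tilt 29.08531693689016 yaw 92.54585721374977 lip->frontbar centre (want 10) 4.31698508383191 n 655 xrange [ 420.317 -250.636   52.564] [ 604.911 -179.76   164.676]
```

Emit:
{"name": "move_arm", "arguments": {
  "rows": [
    {"tx": 0,"ty": -0.04,"tz": 0.1,"rx": -0.005,"ry": 0,"rz": 0,"grip": 0},
    {"tx": 0,"ty": 0,"tz": 0,"rx": 0,"ry": 0,"rz": 0,"grip": 0},
    {"tx": 0,"ty": 0,"tz": 0,"rx": 0,"ry": 0,"rz": 0,"grip": 54},
    {"tx": 0,"ty": 0,"tz": 0,"rx": 0,"ry": 0,"rz": 0,"grip": 56},
    {"tx": 0,"ty": 0,"tz": 0,"rx": 0,"ry": 0,"rz": 0,"grip": 65},
    {"tx": 0,"ty": 0,"tz": 0,"rx": 0,"ry": 0,"rz": 0,"grip": 75},
    {"tx": 0,"ty": 0,"tz": 0,"rx": 0,"ry": 0,"rz": 0,"grip": 80},
    {"tx": 0,"ty": 0,"tz": 0,"rx": 0,"ry": 0,"rz": 0,"grip": 80}
  ]
}}

```text
t: 18.65
eef_pos: [513.0, -184.2, 200.8]
tcp_rot: [-2.052, -0.002, 0.044]
ft_force: [-0.1, -1.3, -0.2]
opening: 0.773
```

```bash
python3 st.py; python3 pic.py w scene;  python3 rel.py w 505 -220 105;python3 - <<'E'
import cv2,numpy as np
p=np.load('scene_w.npz')['p'];cv2.imwrite('pics/zw.png',cv2.resize(p[165:280,285:400],None,fx=5,fy=5,interpolation=cv2.INTER_CUBIC))
E
```

```text
18.65 j [-0.261  0.41   1.904 -0.669  0.79   0.166] p [ 513.047 -184.249  200.832] r [-2.052 -0.002  0.044] F [-0.142 -1.294 -0.208] M [ 0.244 -0.078 -0.019] o 0.773
tilt 29.618022895838077 yaw 92.73296956785177 lip->frontbar centre (want 10) 3.9922867059489207 n 647 xrange [ 415.903 -251.815   51.359] [ 602.895 -179.487  166.798]
```

View pics/zw.png

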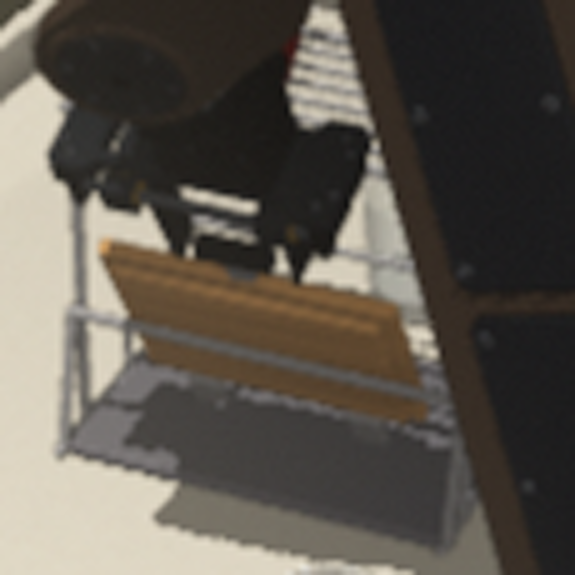

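Emit:
{"name": "move_arm", "arguments": {
  "rows": [
    {"tx": 0,"ty": -0.6,"tz": 0,"rx": 0,"ry": 0,"rz": 0,"grip": 80},
    {"tx": 0,"ty": -1.2,"tz": 0,"rx": 0,"ry": 0,"rz": 0,"grip": 80},
    {"tx": 0,"ty": -1.5,"tz": 0,"rx": 0,"ry": 0,"rz": 0,"grip": 80},
    {"tx": 0,"ty": -2.0,"tz": 0,"rx": 0,"ry": 0,"rz": 0,"grip": 80},
    {"tx": 0,"ty": -2.5,"tz": 0,"rx": 0,"ry": 0,"rz": 0,"grip": 80},
    {"tx": 0,"ty": -2.5,"tz": 0,"rx": 0,"ry": 0,"rz": 0,"grip": 80},
    {"tx": 0,"ty": -2.0,"tz": 1.5,"rx": 0,"ry": 0,"rz": 0,"grip": 80},
    {"tx": 0,"ty": 0,"tz": 3.0,"rx": 0.04,"ry": 0,"rz": 0,"grip": 80},
    {"tx": 0,"ty": 0,"tz": 3.0,"rx": 0.04,"ry": 0,"rz": 0,"grip": 80},
    {"tx": 0,"ty": 0,"tz": 2.0,"rx": 0.04,"ry": 0,"rz": 0,"grip": 80}
  ]
}}

```text
t: 19.53
eef_pos: [506.1, -39.4, 268.9]
tcp_rot: [-1.929, -0.003, 0.046]
ft_force: [0.7, 0.4, -0.6]
opening: 0.803
```

```bash
python3 st.py; python3 pic.py x;  python3 rel.py x 505 -220 105;python3 - <<'E'
import cv2,numpy as np
p=np.load('scene_x.npz')['p'];cv2.imwrite('pics/zx.png',cv2.resize(p[140:280,275:420],None,fx=4,fy=4,interpolation=cv2.INTER_CUBIC))
E
```

```text
19.53 j [-0.033  0.297  1.825 -0.421  1.028  0.143] p [506.079 -39.448 268.938] r [-1.929 -0.003  0.046] F [ 0.692  0.369 -0.582] M [ 0.25  -0.11  -0.022] o 0.803
tilt 29.871755147470196 yaw 93.02394954406931 lip->frontbar centre (want 10) 3.708411440217884 n 640 xrange [ 418.906 -251.669   52.571] [ 603.651 -177.54   165.629]
```

View pics/scene_x.png

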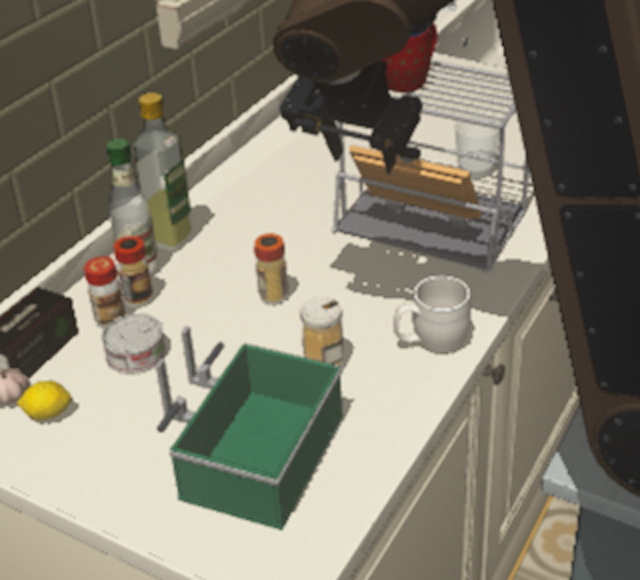

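View pics/top_x.png

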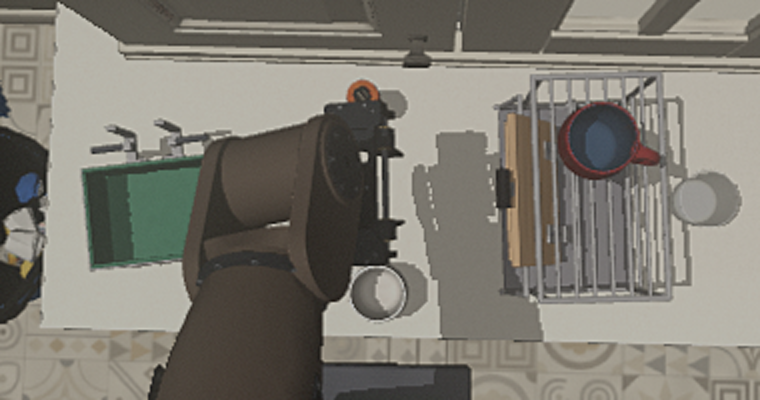

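Emit:
{"name": "move_arm", "arguments": {
  "rows": [
    {"tx": 0,"ty": -2.0,"tz": 0,"rx": 0.04,"ry": 0,"rz": 0,"grip": 80},
    {"tx": 0,"ty": -2.0,"tz": 0,"rx": 0.04,"ry": 0,"rz": 0,"grip": 80},
    {"tx": 0,"ty": 0,"tz": 0,"rx": 0,"ry": 0,"rz": 0,"grip": 80},
    {"tx": 0,"ty": 0,"tz": 0,"rx": 0,"ry": 0,"rz": 0,"grip": 80},
    {"tx": 0,"ty": 0,"tz": 0,"rx": 0,"ry": 0,"rz": 0,"grip": 80},
    {"tx": 0,"ty": 0,"tz": 0,"rx": 0,"ry": 0,"rz": 0,"grip": 80},
    {"tx": 0,"ty": 0,"tz": 0,"rx": 0,"ry": 0,"rz": 0,"grip": 80},
    {"tx": 0,"ty": 0,"tz": 0,"rx": 0,"ry": 0,"rz": 0,"grip": 80}
  ]
}}

```text
t: 20.3
eef_pos: [505.8, -28.7, 305.8]
tcp_rot: [-1.852, -0.002, 0.045]
ft_force: [0.9, 0.2, 0.9]
opening: 0.798
```

```bash
python3 st.py; python3 pic.py y;  python3 rel.py y 505 -220 105;python3 - <<'E'
from cell import env
from h import *
np.set_printoptions(suppress=True,precision=1)
a=np.load('scene0.npz');b=np.load('scene_y.npz')
for nm,z in(('0',a),('y',b)):
    W=cloud(env,'scene',z['d']);X,Y,Z=W[...,0],W[...,1],W[...,2]
    for n,(cx,cy,rr,zl,zh) in dict(mug=(380,-10,80,60,100),spice=(640,8,40,60,115),rmug=(570,-290,80,270,360),tum=(515,-470,70,60,100),jar=(500,105,45,40,110)).items():
        m=(np.hypot(X-cx,Y-cy)<rr)&(Z>zl)&(Z<zh)&(z['d']>0);q=W[m]
        if len(q): print(nm,n,len(q),q.min(0),q.max(0),np.median(q,0))
E
```

```text
20.3 j [-0.049  0.254  1.763 -0.313  1.117  0.044] p [505.772 -28.733 305.764] r [-1.852 -0.002  0.045] F [0.865 0.202 0.948] M [ 0.15  -0.071 -0.081] o 0.798
tilt 29.973998143334637 yaw 92.81220661348554 lip->frontbar centre (want 10) 3.7554543099848607 n 630 xrange [ 419.65  -252.707   52.105] [ 604.857 -179.571  164.39 ]
0 mug 556 [327.4 -59.2  60.2] [417.2  41.   97.5] [371.5   0.5  77. ]
0 spice 299 [615.  -13.3  60.4] [661.5  37.  113.1] [632.3  21.8  94.6]
0 rmug 906 [ 516.3 -347.3  270.1] [ 601.8 -228.   353.8] [ 549.4 -251.8  323.9]
0 tum 285 [ 469.8 -515.1   60.2] [ 551.5 -422.5   98.2] [ 509.4 -449.8   75.5]
y mug 552 [326.5 -59.6  60. ] [421.3  40.1  94.5] [370.9   2.8  77.7]
y spice 296 [616.  -10.7  60. ] [661.2  38.7 113.3] [633.   22.   95.8]
y rmug 641 [ 514.5 -347.8  272.2] [ 601.8 -229.4  353.1] [ 542.7 -263.5  328. ]
y tum 281 [ 469.7 -513.6   60. ] [ 551.7 -420.2   96. ] [ 509.  -450.2   76.8]
y jar 549 [464.1  75.9  40.1] [526.4 135.7 107.7] [486.8 118.3  88. ]
```

View pics/scene_y.png

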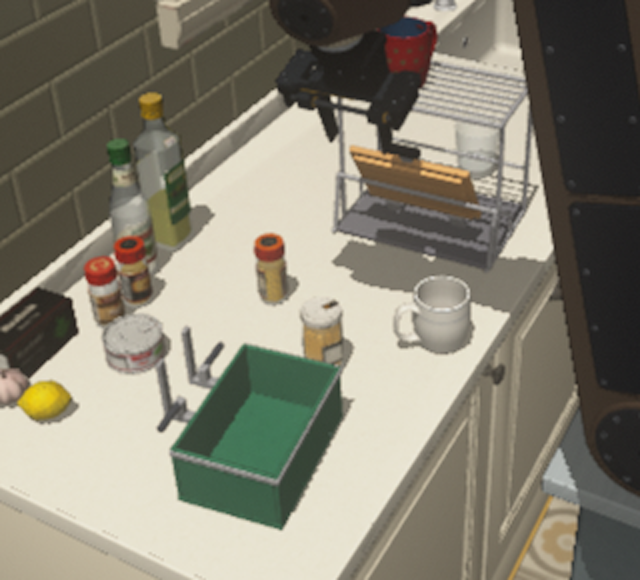

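View pics/top_y.png

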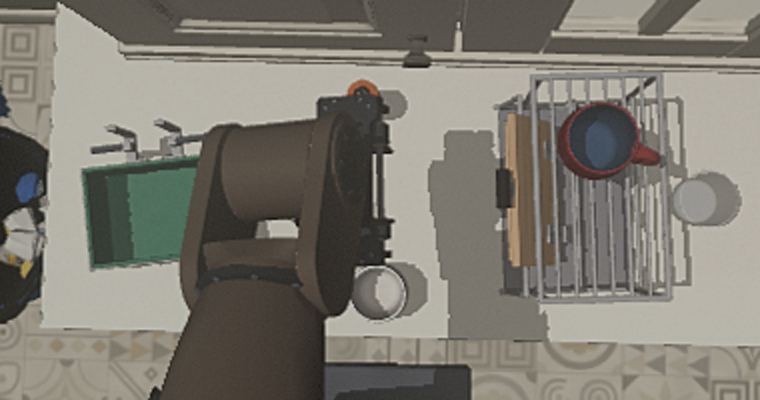

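The lid stands in the slot, with its panel behind the front bar at about (415,185) in the scene view, and it hasn't moved between the last two looks. The jar stands upright at about (322,330), the mugs, tumbler and spice jar haven't moved, and the arm is clear. I'm handing the job in.

```bash
python3 - <<'E'
from cell import env
print(env.job_done())
E
```

```text
the job is handed in; nothing more can be done
None
```

The lid is in the drying rack and the job is handed in, at about 20 s of the allowed 72 s. I took the jar off first and stood it on the worktop at about (500, 105) mm, clear of the box. I then gripped the lid by its bar, swung it to vertical (camera fit 0.0° off), lifted it straight up off the pins and carried it over. It went in hinge edge down at about 25°, under the upper tier. I eased it onto the front bar before letting go.

**Last checks:**
- **Lid:** it leans towards the front at about 30° and touches the front bar. Its hinge axis is about 31 mm up, so it rests on the tray. The tilt changed by only about 0.1° between the last two looks.
- **Jar and bystanders:** the jar stands upright. The mug, spice jar, tumbler and rack mug are where they started, within camera noise. The arm hid part of the rack mug in the last view, but its outline still matches.
- **Robot:** it is touching nothing, and the force reading is near zero.

**Small disagreements:**
- **Contact forces:** the jar met the worktop with a brief 47 N on the wrist, and the lid met the tray with about 39 N. Both came through the held object, below the 120 N wrist limit, and I eased them off straight away.
- **Bar in the fingers:** the bar settled about 6 mm off the centre of the pads during the swing. I corrected for this using the camera.
- **Final tilt:** the lid rests at 30° rather than the slot's 26°, because it tips onto the front bar once released.

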